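Set up the capsule coffee machine

TASK

Get the coffee machine ready: first take every used capsule out of its cradles and put it in the bowl, then stand each fresh capsule from the table rim up in a cradle of its own and close the hinged clamp all the way down so that it drives them home. Tighten the water tank's cap clockwise until its head slips on the clutch, then stop at once, and slide the espresso cup, standing upright, under the spout so that the spout is over the middle of the cup. Leave the other things on the table alone.

Things in the scene. Friction and masses are not known exactly. Their poses are not given: they have to be found in the camera images.
- brewer: Coffee machine, fixed. Origin on the table under the middle cradle; x to its back, y to its left. Deck 45 mm high, x -50 to 95, y -125 to 125 mm. Left: spout column (x 15 to 95, y 135 to 215 mm, 100 mm high) with an overhanging head (x down to -50, y 149 to 201 mm, 74 to 92 mm above the table). Right: water tank (x -43 to 88, y -225 to -135 mm, 85 mm high), cap on top.
- clamp (a joint): Angle (rad) of the hinged clamp (200 mm wide, hinged along y at the back of the deck): 0 shut and level, 1.57 upright, starts at 1.5 to 1.75. The hinge is stiff (0.25 N m): it stays where left. Swing it forward over the deck and press it down with 5 to 15 N on the bar; shut, its three studs push the capsules 8 mm down into the cradles.
- clamp_hinge (a point): Middle of the clamp's hinge axis (axis along the machine's y), 66 mm above the table, 80 mm behind the row of cradles.
- clamp_bar (a point): Middle of the clamp's round front bar (14 mm thick, 200 mm long, along the machine's y), 110 mm from the hinge axis; moves with the clamp. A flat pressing plate lies directly behind it towards the hinge (from 55 mm to 105 mm off the axis).
- cap_thread (a joint): Angle (rad) by which the tank cap's thread is screwed in, clockwise seen from above; starts at 0.3 to 1.6 and meets its stop at 2.6 (so 1.0 to 2.3 rad remain). Turns at 0.04 N m.
- cap_head (a joint): Angle (rad) by which the cap's head has slipped clockwise on the thread: 0 at the start, grows only once the thread is at its stop and the torque passes the clutch's 0.18 N m. 0.1 to 0.5 is plenty; more than 1.0 is overdone.
- cap_wing (a point): Centre of the cap's wing grip, 115 mm above the table: an upright bar 46 mm long (along this point's x axis, which turns with the cap), 14 mm thick, 26 mm tall (13 mm above and below this point), on a round head 58 mm wide. The turning axis is vertical through this point.
- spout_tip (a point): Tip of the spout's nozzle under the overhanging head, 66 mm above the table, 30 mm in front of the line of cradles, 45 mm in front of the column's face. The cup (51 mm high) passes beneath; slide it in from the robot's side, handle towards the robot.
- cup_mid (a point): Centre of the espresso cup's bowl, half-way up (25.5 mm). Cup 63 mm wide, 51 mm high, with one handle; its own -y axis points from the bowl to the handle.
- cup_handle (a point): Upper middle of the cup's handle, 38 mm above the cup's foot and 50 mm from the bowl's axis; the handle is an upright loop 12 mm thick (across), about 25 mm long outward, from 16 to 49 mm high. At the start it points roughly to the robot.
- bowl_floor (a point): Centre of the inner floor of the white bowl for used capsules, 10 mm above the table; the bowl is 200 mm wide and 90 mm high and stands left of the machine.
- cradle_1 (a point): Centre of the mouth of cradle 1 (left of three in a row, 80 mm apart), level with the deck's top (45 mm): a hole 51 mm wide with a floor plate 13 mm down that gives way by up to 10 mm (2.5 N, stays where pushed). A capsule set in stands 14 mm proud of the deck, 6 mm once home.
- fresh_1_mid (a point): Centre (half-way up) of a fresh capsule standing on the table in front of the machine, or None if absent: 52 mm wide across the top rim, 27 mm high, tapering to 37 mm near the foot (24 mm flat underneath), 25 g, weighted low; it stands rim up and can be gripped across the rim.
- used_1_mid (a point): Centre (half-way up) of a used capsule standing in cradle 1 at the start, or None if absent; looks just like the fresh ones: 52 mm wide across the top rim, 27 mm high, tapering to 37 mm near the foot (24 mm flat underneath), 25 g, weighted low; it stands rim up and can be gripped across the rim.
- cradle_2 (a point): Centre of the mouth of cradle 2 (middle of three in a row, 80 mm apart), level with the deck's top (45 mm): a hole 51 mm wide with a floor plate 13 mm down that gives way by up to 10 mm (2.5 N, stays where pushed). A capsule set in stands 14 mm proud of the deck, 6 mm once home.
- fresh_2_mid (a point): Centre (half-way up) of a fresh capsule standing on the table in front of the machine, or None if absent: 52 mm wide across the top rim, 27 mm high, tapering to 37 mm near the foot (24 mm flat underneath), 25 g, weighted low; it stands rim up and can be gripped across the rim.
- used_2_mid (a point): Centre (half-way up) of a used capsule standing in cradle 2 at the start, or None if absent; looks just like the fresh ones: 52 mm wide across the top rim, 27 mm high, tapering to 37 mm near the foot (24 mm flat underneath), 25 g, weighted low; it stands rim up and can be gripped across the rim.
- cradle_3 (a point): Centre of the mouth of cradle 3 (right of three in a row, 80 mm apart), level with the deck's top (45 mm): a hole 51 mm wide with a floor plate 13 mm down that gives way by up to 10 mm (2.5 N, stays where pushed). A capsule set in stands 14 mm proud of the deck, 6 mm once home.
- fresh_3_mid (a point): Centre (half-way up) of a fresh capsule standing on the table in front of the machine, or None if absent: 52 mm wide across the top rim, 27 mm high, tapering to 37 mm near the foot (24 mm flat underneath), 25 g, weighted low; it stands rim up and can be gripped across the rim.
- used_3_mid (a point): Centre (half-way up) of a used capsule standing in cradle 3 at the start, or None if absent; looks just like the fresh ones: 52 mm wide across the top rim, 27 mm high, tapering to 37 mm near the foot (24 mm flat underneath), 25 g, weighted low; it stands rim up and can be gripped across the rim.
- matches: Matchbox 57 mm long lying on the table, a bystander to be left alone; origin under its centre.
- spectacles: Pair of glasses, 140 mm, 42 mm high lying on the table, a bystander to be left alone; origin under its centre.
- tape: Roll of tape 104 mm wide lying on the table, a bystander to be left alone; origin under its centre.
There are look-alikes about, which are no part of the job. Leave any red look-alike of the part that bears cup_mid alone.

How it is judged:
By the outcome, as a careful person would: the job done as asked, in the order asked, and still so for the second after the job is handed in, with the robot touching nothing.
Of used_1, used_2, used_3 only 1 to 2 are there at a start; the rules pass over those that are not, and their reading is None.
Of fresh_1, fresh_2, fresh_3 only 2 to 3 are there at a start; the rules pass over those that are not, and their reading is None.
At some moment in a run one of bowl, fresh_1, fresh_2, fresh_3 may be knocked a few centimetres aside while the robot is not near it.
Once in a run the grip may slacken for a moment while it holds something.
It also fails if it takes over 192 s, if anything falls off the work surface, if the arm or the gripper's body presses on something with over 40 N, if the wrist force passes 120 N, or if a joint passes its speed limit or range.

ROBOT

A 6-joint arm with a two-finger parallel gripper is mounted at the origin on a cart in front of the work surface, level with it; the furniture and walls round the work are solid. World frame = base frame: x ahead of the robot, y to its left, z up, the work surface at z = 0. Lengths are in m, angles in rad, forces in N, time in s.
With the tool pointing down it reaches from about 0.275 to 0.75 m from the base axis. Payload 10.2 kg.
Tool frame: the origin (TCP) lies on the centre line of the jaws, within the pads' length; the fingertips stand 14 mm ahead of it and the grasp point (between the pads) lies 5 mm behind it (bot.tip_reach is the z of the fingertips in the tool frame, in m); z points along the fingers, y is the line along which they close (so a half turn about z gives the same grasp; the last joint's range is limited). The gripper opens to 88 mm and grips with 3 to 60 N. Pads are 18 mm wide; open, the fingers measure 123 mm over their backs; the gripper's body (75 mm by 187 mm) begins 45 mm behind the grasp point.
Start: joints at [-1.419, 0.313, 1.498, -0, 1.331, -0.223], TCP at [0.192, -0.489, 0.253] pointing down, gripper open.
Joint ranges: [-2.94, 2.94], [-0.97, 2.17], [0.19, 2.56], [-1.23, 4.37], [0.02, 3.11], [-2.88, 2.88]. Speed limits (rad/s): [2.39, 2.39, 3.01, 3.14, 3.14, 3.14].

INTERFACE

Orientations are given as a 3x3 rotation matrix whose columns are the frame's x, y, z axes.
In Python, from cell import sensors, viewer, bot, finder gives the robot as it stands.
- The arm moves only by the tool send_rows, never from a script. Its argument "increments" is a list of rows, each an object of numbers: "x", "y", "z": the shift along the tool's x, y, z in mm; "wx", "wy", "wz": the turn, a rotation vector about the tool's x, y, z in degrees; "claw": the gripper command: -1 is fully open, 1 is shut, values between are in proportion. In form: [{"x": .., "y": .., "z": .., "wx": .., "wy": .., "wz": .., "claw": ..}, ...]. A call has 1 to 12 rows; each row shifts and turns the commanded pose from where the row before left it, along the tool's axes as they then stand; what a row does not reach is not made up. A row lasts 1/12 s, in which the tool goes at most 41.7 mm and 7.16 degrees, less where a joint would pass 70% of its speed; a pose out of reach is approached as far as the arm can. A call is refused whole if a number of a shift passes 41.7 or a number of a turn 7.16, either way. A call with a gripper value outside its range is refused whole. The fingers move at their own pace and stop on an object; "force" is the grip in N (left out, the last holds). Time passes only in rows, so rows that do not move let the fingers close. It gives the time, the measured TCP pose, the force, the opening and the grip force at its end, in the units of the state.
- sensors.sense(): the state, without advancing time (a new reading comes with each control period).
- viewer.camera(name): name is "scene" or "top" or "wrist"; returns (picture, depth): 384x512x3 uint8, red, green, blue; 384x512 float32, m along the optical axis (not along the pixel's ray), 0 where there is no reading.
- viewer.camera_params(name): a dict with "vertical_fov" (degrees; the focal length in pixels is half the picture's height over the tangent of half this angle, whatever the lens; pixels are square), "cx", "cy" (the principal point, pixels), "rvec" (rotation vector, rad) and "tvec" (3), from world to camera coordinates, as OpenCV has them; the wrist camera has in their place "hand_eye" (4x4, takes a point from camera to tool coordinates, whose origin is the TCP and whose axes are the flange's). Camera axes: x right, y down, z forward; pixel columns grow to the right and rows downward; lengths in m; the calibration is good to about 2 mm. A picture is of the moment at which its call begins: read the wrist's pose just before it. camera_params takes no time and is no camera call.
- bot.close_job(): hands the job in; it is judged then, once.
Trained networks look in the newest picture that a camera, given by its name, has taken for a name from the list of things; names that differ only in an ending like _2 or _b are one class to them, and where a whole thing is asked for, a point or a joint stands for the part that bears it (a point fixed in the world has none). Each returns a list of dicts, best first, with "score" (0 to 1); they miss things now and then, are a little off and sometimes report something else, mostly with a low value. They report only what shows in the picture. A call takes as long as a camera call. They do not tell look-alikes from the thing itself.
- finder.look_for(target, camera): "xyz" ([x, y, z] in m, in world coordinates, good to about 4 mm: the middle of the surface that is visible of it).
- finder.trace(target, camera): "pixels" (384x512 bool, what is visible of it).
The state is a dict: "time_s": time; "joints": joint angles; "joint_vel": joint speeds; "tau": joint torques, N m; "position": TCP position; "tcp_rot": TCP orientation; "force": force on the tool from outside, world axes, zero at the start; "wrist_torque": the same for the moment, N m; "gripper_width": finger opening in m; "finger_force": force on a finger pad.
Only numpy, scipy, OpenCV 4.12 (cv2) and the standard library are available. Lean on these libraries where they do the work, as an engineer would, in place of code of your own. Each camera call takes 0.05 s, during which the arm holds its last target. There are 200 camera calls.

## Working session

There is one attempt and no reset: what is moved stays moved. The work goes in short steps, Python scripts to look and compute and a tool call to move; the robot and the scene stay as the last step left them, time stands still between calls to the robot, and variables do not carry over. Pictures are saved under pics/ and viewed, at most 14 in all, crops included, and the job is handed in when it is done.

Besides the shell and the picture viewer there is one more tool, called after "Emit:" in YAML: its name, and indented under it one key for each argument. send_rows: Moves the arm, as the interface text tells. Its arguments: {"type":"object","properties":{"increments":{"type":"array"},"force":{"type":"number"}},"required":["increments"]}

```bash
ls; mkdir -p pics; cat > h.py <<'E'
import numpy as np, cv2
from cell import sensors, viewer, bot, finder
def pose():
    s=sensors.sense(); return np.array(s['position']),np.array(s['tcp_rot'])
def cam(name):
    p,R=pose(); img,d=viewer.camera(name); P=viewer.camera_params(name)
    f=192/np.tan(np.radians(P['vertical_fov'])/2)
    if 'hand_eye' in P:
        H=np.array(P['hand_eye']); Rw=R@H[:3,:3]; t=R@H[:3,3]+p
    else:
        Rc=cv2.Rodrigues(np.array(P['rvec'],float))[0]; Rw=Rc.T; t=-Rc.T@np.array(P['tvec'],float).ravel()
    return img,d,(f,P['cx'],P['cy'],Rw,t)
def cloud(d,K):
    f,cx,cy,Rw,t=K; v,u=np.mgrid[:384,:512]
    c=np.stack([(u-cx)/f*d,(v-cy)/f*d,d],-1); w=c@Rw.T+t; w[d<=0]=np.nan; return w
def proj(X,K):
    f,cx,cy,Rw,t=K; c=(np.atleast_2d(X)-t)@Rw; return np.c_[f*c[:,0]/c[:,2]+cx,f*c[:,1]/c[:,2]+cy]
def save(n,img,s=1):
    cv2.imwrite('pics/'+n+'.png',cv2.resize(img[:,:,::-1],None,fx=s,fy=s))
def delta(target):
    p,R=pose(); return (R.T@(np.array(target)-p)*1000).round(1)
E
python3 - <<'E'
from h import *
np.set_printoptions(precision=4,suppress=True)
for c in ['top','scene']:
    img,d,K=cam(c); save(c+'1',img,1.5 if c=='top' else 1.5); np.savez(c+'1.npz',img=img,d=d)
    print(c,K[4],K[3].tolist())
    for n in ['brewer','clamp_bar','cap_wing','spout_tip','cup_mid','cup_handle','bowl_floor','cradle_1','fresh_1_mid','used_1_mid','clamp_hinge']:
        for r in finder.look_for(n,c): print(n,np.array(r['xyz']).round(3),round(r['score'],2), proj(r['xyz'],K).round(0)[0])
print(pose(), sensors.sense()['time_s'])
E
```

```text
pics
top [ 0.434  -0.0764  1.3412] [[-0.026410833986707072, -0.9966815515468106, 0.07699579634219714], [-0.9996438003648549, 0.026627998688507293, 0.0017950147506266417], [-0.0038393020507245593, -0.07692096263104985, -0.9970298015945541]]
brewer [ 0.623 -0.108  0.044] 0.74 [274. 165.]
clamp_bar [ 0.668 -0.109  0.18 ] 0.91 [275. 141.]
clamp_bar [ 0.646 -0.457  0.024] 0.32 [391. 155.]
cap_wing [ 0.624 -0.292  0.107] 0.53 [340. 160.]
cap_wing [ 0.622 -0.105  0.042] 0.46 [273. 166.]
spout_tip [ 0.621 -0.108  0.046] 0.81 [274. 166.]
spout_tip [ 0.666 -0.108  0.18 ] 0.35 [274. 142.]
spout_tip [ 0.622 -0.291  0.106] 0.35 [340. 161.]
cup_mid [ 0.337 -0.186  0.025] 0.79 [303. 262.]
cup_mid [0.451 0.092 0.019] 0.71 [208. 226.]
cup_handle [ 0.626 -0.108  0.046] 0.72 [274. 164.]
cup_handle [ 0.334 -0.185  0.021] 0.71 [303. 263.]
cup_handle [0.456 0.09  0.021] 0.65 [209. 224.]
bowl_floor [0.526 0.334 0.028] 0.95 [125. 203.]
bowl_floor [ 0.623 -0.109  0.046] 0.56 [274. 165.]
cradle_1 [ 0.622 -0.111  0.046] 0.9 [275. 166.]
fresh_1_mid [ 0.446 -0.328  0.027] 0.65 [350. 224.]
used_1_mid [ 0.665 -0.1
[... 602 characters left out ...]
spout_tip [ 0.613 -0.157  0.053] 0.64 [298. 208.]
cup_mid [0.429 0.071 0.038] 0.43 [215. 195.]
cup_handle [0.431 0.075 0.035] 0.55 [215. 195.]
cup_handle [ 0.332 -0.194  0.032] 0.54 [219. 238.]
bowl_floor [ 0.617 -0.301  0.099] 0.25 [328. 213.]
cradle_1 [ 0.614 -0.156  0.053] 0.77 [299. 207.]
cradle_1 [ 0.668 -0.127  0.152] 0.67 [310. 172.]
fresh_1_mid [ 0.444 -0.335  0.024] 0.61 [279. 255.]
used_1_mid [ 0.612 -0.16   0.058] 0.75 [299. 207.]
clamp_hinge [ 0.618 -0.152  0.055] 0.88 [299. 206.]
clamp_hinge [ 0.636 -0.458  0.02 ] 0.72 [366. 263.]
(array([ 0.1922, -0.4886,  0.2527]), array([[ 0.9306,  0.3661, -0.    ],
       [ 0.3661, -0.9306,  0.    ],
       [ 0.    , -0.    , -1.    ]])) 1.2
```

View pics/top1.png

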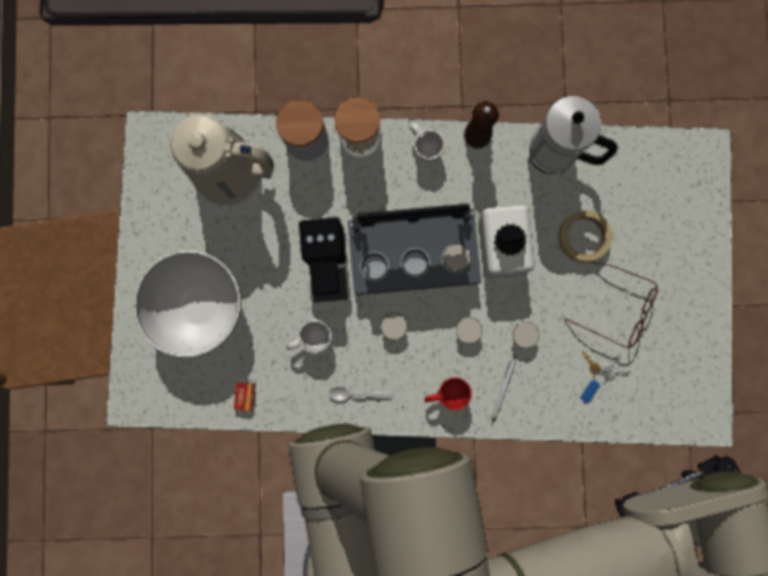

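View pics/scene1.png

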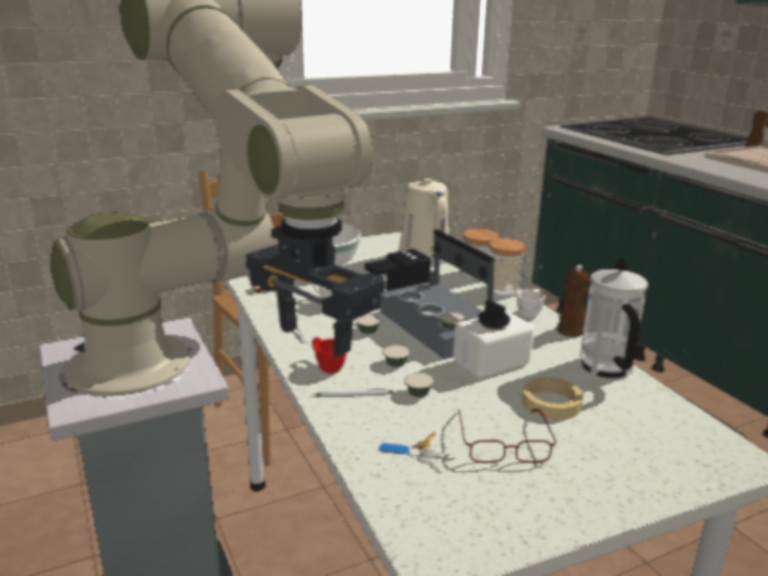

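```bash
cat > fit.py <<'E'
from h import *
np.set_printoptions(precision=4,suppress=True)
D=np.load('top1.npz'); img,d=D['img'],D['d']
P=viewer.camera_params('top'); f=192/np.tan(np.radians(P['vertical_fov'])/2)
Rc=cv2.Rodrigues(np.array(P['rvec'],float))[0]; K=(f,P['cx'],P['cy'],Rc.T,-Rc.T@np.array(P['tvec'],float).ravel())
w=cloud(d,K); X,Y,Z=w[...,0],w[...,1],w[...,2]
def box(x0,x1,y0,y1,z0,z1): return w[(X>x0)&(X<x1)&(Y>y0)&(Y<y1)&(Z>z0)&(Z<z1)]
def rect(p): return cv2.minAreaRect((p[:,:2]*1000).astype(np.float32))
t=box(.5,.75,-.36,-.22,.078,.091); c=box(.5,.75,0,.15,.094,.106); hd=box(.5,.75,0,.15,.085,.096)
print('tank',len(t),rect(t)); print('col',len(c),rect(c)); print('head',len(hd),rect(hd))
bar=box(.6,.75,-.25,.05,.14,.25); print('bar',rect(bar),bar.min(0),bar.max(0))
dk=box(.5,.75,-.25,.05,.04,.049); print('deck',rect(dk))
h=box(.5,.72,-.25,.05,.02,.04); print('holes',len(h),h[:,:2].round(3)[::6].tolist())
u=box(.5,.65,-.25,.05,.052,.065); print('used',len(u),u.mean(0), rect(u))
for y0,y1 in ((-.13,-.05),(-.26,-.18),(-.37,-.29)):
    q=box(.4,.5,y0,y1,.021,.035); print('fresh',len(q),q.mean(0),rect(q))
b=box(.4,.65,.2,.47,.08,.1); print('bowl',cv2.minEnclosingCircle((b[:,:2]*1000).astype(np.float32)))
q=box(.38,.52,.03,.17,.045,.058); print('cup rim',len(q),cv2.minEnclosingCircle((q[:,:2]*1000).astype(np.float32)))
q=box(.38,.52,.03,.19,.012,.058); print('cup',q.min(0),q.max(0))
cr=img[120:250,180:380]; save('crop',cr,4)
E
python3 fit.py
```

```text
tank 938 ((629.4338989257812, -280.0404968261719), (127.68634796142578, 113.0255355834961), 3.832050323486328)
col 832 ((607.0829467773438, 60.76892852783203), (144.36512756347656, 80.25157928466797), 3.5667271614074707)
head 500 ((607.1066284179688, 60.40856170654297), (144.57057189941406, 80.3838119506836), 4.371070861816406)
bar ((666.6305541992188, -110.33683013916016), (19.579669952392578, 199.15484619140625), 3.695467710494995) [ 0.6519 -0.2095  0.1405] [ 0.6822 -0.0111  0.1894]
deck ((617.6586303710938, -105.82841491699219), (144.47679138183594, 286.29278564453125), 3.5988264083862305)
holes 527 [[0.688, -0.247], [0.67, 0.025], [0.659, -0.183], [0.656, -0.247], [0.652, -0.088], [0.639, -0.247], [0.632, -0.161], [0.627, -0.138], [0.627, 0.023], [0.62, -0.105], [0.616, -0.25], [0.617, -0.114], [0.612, -0.249], [0.616, -0.04], [0.613, -0.111], [0.613, -0.129], [0.613, -0.034], [0.611, -0.102], [0.61, -0.12], [0.61, -0.019], [0.61, -0.04], [0.609, -0.099], [0.608, -0.117], [0.608, -0.135], [0.607, -0.028], [0.607, -0.046], [0.605, -0.105], [0.604, -0.123], [0.606, 0.023], [0.604, 
[... 1018 characters left out ...]
.9659423828125, -107.49566650390625), (284.45062255859375, 97.4096450805664), 89.97907257080078)
fresh 230 [ 0.4732 -0.0715  0.0279] ((472.93524169921875, -73.13728332519531), (44.31752014160156, 47.22125244140625), 88.50300598144531)
fresh 250 [ 0.4619 -0.2173  0.0277] ((461.6297607421875, -217.1729736328125), (49.70930480957031, 50.300926208496094), 43.51051330566406)
fresh 251 [ 0.4499 -0.3284  0.028 ] ((450.00360107421875, -328.51568603515625), (50.04053497314453, 50.83758544921875), 43.596038818359375)
bowl ((523.8887329101562, 317.9259948730469), 100.87813568115234)
cup rim 118 ((450.85992431640625, 93.30462646484375), 42.4881477355957)
cup [0.4271 0.0529 0.0121] [0.4882 0.14   0.0577]
```

View pics/crop.png

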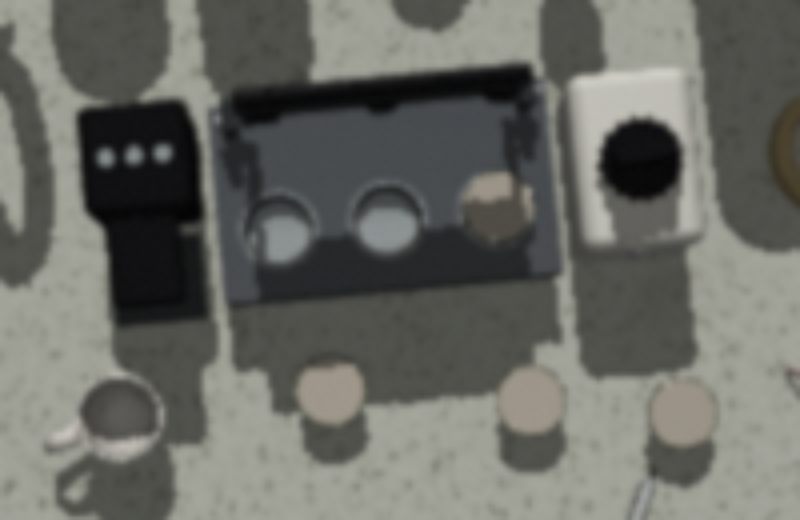

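Emit:
send_rows:
  increments:
    - {"wz": 6.1,"claw": -0.4}
    - {"wz": 6.1}
    - {"wz": 6.1}
    - {"wz": 6.1}
    - {"wz": 6.1}
    - {"wy": 6.25}
    - {"wy": 6.25}
    - {"wy": 6.25}
    - {"wy": 6.25}
    - {"x": 0}
  force: 20

```text
$.increments[0]: bad value
```

```bash
cat >> h.py <<'E'
O=np.array([.5958,-.1155,0]); a=np.radians(3.65)
def M(x,y,z): # machine mm -> world m
    return O+np.array([np.cos(a)*x-np.sin(a)*y,np.sin(a)*x+np.cos(a)*y,z])/1000
def inv(X): 
    q=(np.array(X)-O)*1000; return np.array([np.cos(a)*q[0]+np.sin(a)*q[1],-np.sin(a)*q[0]+np.cos(a)*q[1],q[2]])
def rim(c,ahead=6):  # TCP target so that world point c lies `ahead` mm in front of TCP
    p,R=pose(); return np.array(c)-R[:,2]*ahead/1000
E
python3 - <<'E'
from h import *
np.set_printoptions(precision=4,suppress=True)
s=sensors.sense(); print(s['position'],np.array(s['tcp_rot']),s['gripper_width'],s['joints'])
c=M(0,-80,58); t=rim(c); print(c,t,delta(t+[0,0,.1]),delta(t)-delta(t+[0,0,.1]))
E
```

```text
[ 0.1922 -0.4886  0.2527] [[ 0.9306  0.3661 -0.    ]
 [ 0.3661 -0.9306  0.    ]
 [ 0.     -0.     -1.    ]] 0.08787084780349534 [-1.4194  0.3129  1.4977  0.      1.331  -0.2234]
[ 0.6009 -0.1953  0.058 ] [ 0.6009 -0.1953  0.064 ] [ 487.7 -123.2   88.7] [  0.   0. 100.]
```

Emit:
send_rows:
  increments:
    - {"x": 0,"y": 0,"z": 0,"wx": 0,"wy": 0,"wz": 6.1,"claw": -0.5}
    - {"x": 0,"y": 0,"z": 0,"wx": 0,"wy": 0,"wz": 6.1,"claw": -0.5}
    - {"x": 0,"y": 0,"z": 0,"wx": 0,"wy": 0,"wz": 6.1,"claw": -0.5}
    - {"x": 0,"y": 0,"z": 0,"wx": 0,"wy": 0,"wz": 6.1,"claw": -0.5}
    - {"x": 0,"y": 0,"z": 0,"wx": 0,"wy": 0,"wz": 6.1,"claw": -0.5}
    - {"x": 0,"y": 0,"z": 0,"wx": 0,"wy": 6.25,"wz": 0,"claw": -0.5}
    - {"x": 0,"y": 0,"z": 0,"wx": 0,"wy": 6.25,"wz": 0,"claw": -0.5}
    - {"x": 0,"y": 0,"z": 0,"wx": 0,"wy": 6.25,"wz": 0,"claw": -0.5}
    - {"x": 0,"y": 0,"z": 0,"wx": 0,"wy": 6.25,"wz": 0,"claw": -0.5}
    - {"x": 0,"y": 0,"z": 0,"wx": 0,"wy": 0,"wz": 0,"claw": -0.5}
  force: 20

```text
time_s: 2.03
position: [0.1907, -0.4884, 0.252]
tcp_rot: [[0.893, -0.16, 0.42], [-0.145, -0.987, -0.067], [0.426, -0.002, -0.905]]
force: [-1.0, 1.4, -0.6]
gripper_width: 0.0663
finger_force: 0.0
```

```bash
cat > w.py <<'E'
from h import *
import sys
np.set_printoptions(precision=4,suppress=True)
def rep(c,ahead=6,up=.1):
    t=rim(c,ahead); d0=delta(t+np.array([0,0,up])); print('c',np.array(c),'above',d0,'then',delta(t)-d0)
E
python3 - <<'E'
from w import *
s=sensors.sense(); print(s['position'],np.array(s['tcp_rot']),s['gripper_width'],s['joints'])
rep(M(0,-80,58))
E
```

```text
[ 0.1907 -0.4884  0.252 ] [[ 0.8931 -0.16    0.4204]
 [-0.1455 -0.9871 -0.0665]
 [ 0.4256 -0.0017 -0.9049]] 0.06632102654264298 [-1.6217  0.2379  1.6589  0.4654  1.2319 -0.0443]
c [ 0.6009 -0.1953  0.058 ] above [ 283.8 -354.7  232. ] then [-42.6   0.1  90.5]
```

Emit:
send_rows:
  increments:
    - {"x": 23,"y": -28.5,"z": 18.5,"wx": 0,"wy": 0,"wz": 0,"claw": -0.5}
    - {"x": 23,"y": -28.5,"z": 18.5,"wx": 0,"wy": 0,"wz": 0,"claw": -0.5}
    - {"x": 23,"y": -28.5,"z": 18.5,"wx": 0,"wy": 0,"wz": 0,"claw": -0.5}
    - {"x": 23,"y": -28.5,"z": 18.5,"wx": 0,"wy": 0,"wz": 0,"claw": -0.5}
    - {"x": 23,"y": -28.5,"z": 18.5,"wx": 0,"wy": 0,"wz": 0,"claw": -0.5}
    - {"x": 23,"y": -28.5,"z": 18.5,"wx": 0,"wy": 0,"wz": 0,"claw": -0.5}
    - {"x": 23,"y": -28.5,"z": 18.5,"wx": 0,"wy": 0,"wz": 0,"claw": -0.5}
    - {"x": 23,"y": -28.5,"z": 18.5,"wx": 0,"wy": 0,"wz": 0,"claw": -0.5}
    - {"x": 23,"y": -28.5,"z": 18.5,"wx": 0,"wy": 0,"wz": 0,"claw": -0.5}
    - {"x": 23,"y": -28.5,"z": 18.5,"wx": 0,"wy": 0,"wz": 0,"claw": -0.5}
    - {"x": 23,"y": -28.5,"z": 18.5,"wx": 0,"wy": 0,"wz": 0,"claw": -0.5}
    - {"x": 0,"y": 0,"z": 0,"wx": 0,"wy": 0,"wz": 0,"claw": -0.5}

```text
time_s: 3.03
position: [0.5566, -0.2232, 0.1741]
tcp_rot: [[0.897, -0.15, 0.416], [-0.136, -0.989, -0.063], [0.421, 0.0, -0.907]]
force: [0.6, -0.3, -1.2]
gripper_width: 0.0663
finger_force: 0.0
```

```bash
python3 - <<'E'
from w import *
rep(M(0,-80,58))
img,d,K=cam('wrist'); save('w1',img,1.5); np.savez('w1.npz',img=img,d=d)
w=cloud(d,K)
print(w[::48,::64].round(3).tolist())
for r in finder.look_for('used_1_mid','wrist')+finder.look_for('cap_wing','wrist'): print(r['xyz'],r['score'],inv(r['xyz']),proj(r['xyz'],K))
u=w[(abs(w[...,2]-.059)<.005)&(abs(w[...,0]-.6)<.04)&(abs(w[...,1]+.195)<.035)]
print(len(u),u.min(0),u.max(0),cv2.minEnclosingCircle((u[:,:2]*1000).astype(np.float32)))
print('proj c1..3',proj([M(0,80,45),M(0,0,45),M(0,-80,58)],K).round(0))
E
```

```text
c [ 0.6009 -0.1953  0.058 ] above [ 29.1 -34.2  25.3] then [-42.1  -0.1  90.7]
[[[0.82, -0.018, 0.092], [0.851, -0.053, 0.052], [0.843, -0.123, 0.049], [0.877, -0.189, 0.0], [0.842, -0.27, 0.025], [0.851, -0.359, -0.0], [0.772, -0.389, 0.083], [0.781, -0.475, 0.057]], [[0.841, 0.061, 0.007], [0.82, -0.027, 0.018], [0.821, -0.098, 0.0], [0.809, -0.181, -0.001], [0.796, -0.264, 0.0], [0.784, -0.347, -0.001], [0.77, -0.429, 0.001], [0.758, -0.512, -0.0]], [[0.666, -0.095, 0.182], [0.663, -0.128, 0.178], [0.666, -0.159, 0.163], [0.665, -0.198, 0.152], [0.731, -0.254, -0.001], [0.682, -0.307, 0.085], [0.707, -0.417, -0.002], [0.685, -0.477, 0.024]], [[0.66, -0.047, 0.132], [0.705, -0.006, 0.0], [0.677, -0.104, 0.044], [0.667, -0.173, 0.044], [0.669, -0.244, -0.0], [0.625, -0.286, 0.127], [0.644, -0.402, 0.0], [0.632, -0.481, 0.001]], [[0.642, 0.023, 0.057], [0.635, -0.032, 0.045], [0.625, -0.099, 0.045], [0.615, -0.166, 0.043], [0.604, -0.234, 0.046], [0.591, -0.29, 0.084], [0.585, -0.39, -0.001], [0.573, -0.468, -0.0]], [[0.598, 0.079, -0.001], [0.585, -0.02, 0.032], [0.575, -0.095, 0.04
[... 233 characters left out ...]
217, -0.001], [0.485, -0.292, -0.001], [0.549, -0.263, 0.243], [0.55, -0.275, 0.255]], [[0.552, -0.144, 0.241], [0.551, -0.169, 0.248], [0.545, -0.181, 0.237], [0.454, -0.136, -0.0], [0.454, -0.211, 0.027], [0.432, -0.283, -0.001], [0.534, -0.261, 0.24], [0.535, -0.275, 0.249]]]
[0.6445, -0.1498, 0.0491] 0.36 [ 46.4176 -37.3307  49.1   ] [[171.7556 166.0561]]
[0.6253, -0.2908, 0.1029] 0.66 [  18.2803 -176.8224  102.9   ] [[318.829  150.7755]]
[0.4608, -0.2182, 0.025] 0.48 [-141.2642  -93.8974   25.    ] [[261.972  327.6961]]
2109 [ 0.575  -0.2198  0.0561] [ 0.6267 -0.1679  0.0616] ((600.9373168945312, -193.8402099609375), 26.165708541870117)
proj c1..3 [[ 70. 233.]
 [146. 217.]
 [219. 200.]]
```

View pics/w1.png

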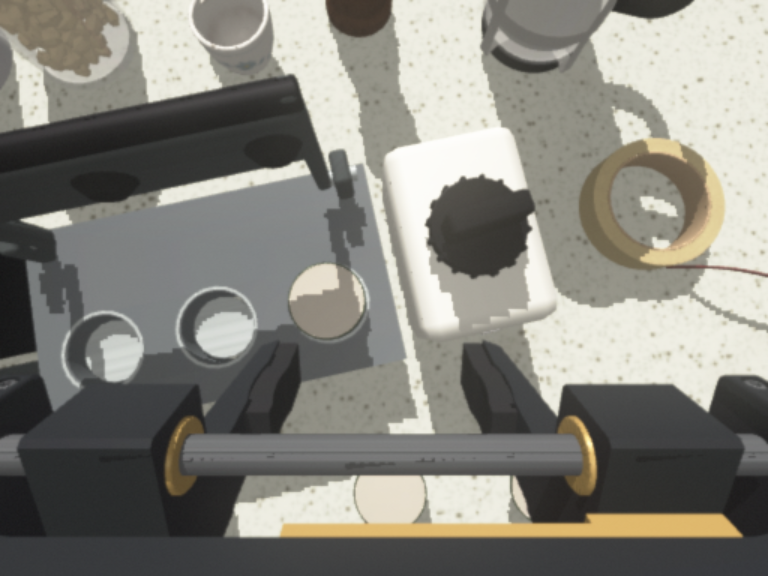

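Emit:
send_rows:
  increments:
    - {"x": 14.5,"y": -17.7,"z": 12.6,"wx": 0,"wy": 0,"wz": 0,"claw": -0.5}
    - {"x": 14.5,"y": -17.7,"z": 12.6,"wx": 0,"wy": 0,"wz": 0,"claw": -0.5}
    - {"x": -10.5,"y": 0,"z": 22.6,"wx": 0,"wy": 0,"wz": 0,"claw": -0.5}
    - {"x": -10.5,"y": 0,"z": 22.6,"wx": 0,"wy": 0,"wz": 0,"claw": -0.5}
    - {"x": -10.5,"y": 0,"z": 22.6,"wx": 0,"wy": 0,"wz": 0,"claw": -0.5}
    - {"x": -10.5,"y": 0,"z": 22.6,"wx": 0,"wy": 0,"wz": 0,"claw": -0.5}
    - {"x": 0,"y": 0,"z": 0,"wx": 0,"wy": 0,"wz": 0,"claw": -0.5}
    - {"x": 0,"y": 0,"z": 0,"wx": 0,"wy": 0,"wz": 0,"claw": 0.3}
    - {"x": 0,"y": 0,"z": 0,"wx": 0,"wy": 0,"wz": 0,"claw": 0.3}
    - {"x": 0,"y": 0,"z": 0,"wx": 0,"wy": 0,"wz": 0,"claw": 0.3}
    - {"x": 0,"y": 0,"z": 0,"wx": 0,"wy": 0,"wz": 0,"claw": 0.3}
    - {"x": 0,"y": 0,"z": 0,"wx": 0,"wy": 0,"wz": 0,"claw": 0.3}
  force: 20

```text
time_s: 4.18
position: [0.5952, -0.1997, 0.0659]
tcp_rot: [[0.895, -0.157, 0.419], [-0.142, -0.988, -0.067], [0.424, 0.001, -0.906]]
force: [-0.6, -2.8, 2.6]
gripper_width: 0.035
finger_force: 2.6
```

```bash
sed -i 's/O=np.array.*/O=np.array([.5958,-.1142,0]); a=np.radians(3.65)/; /^O=/!b' h.py; python3 - <<'E'
from w import *
rep(M(0,-80,58)); rep([.524,.318,.2],6,0)
E
```

```text
c [ 0.6009 -0.194   0.058 ] above [ 43.4  -6.4 -87.4] then [-42.4  -0.1  90.6]
c [0.524 0.318 0.2  ] above [ -80.2 -499.9 -192.1] then [0. 0. 0.]
```

```bash
python3 - <<'E'
from w import *
img,d,K=cam('wrist'); save('w2',img[100:,120:400],2); s=sensors.sense(); print(s['gripper_width'],s['finger_force'],s['position'])
w=cloud(d,K); u=w[(abs(w[...,2]-.059)<.006)&(abs(w[...,0]-.6)<.04)&(abs(w[...,1]+.195)<.035)]
print(len(u),u.min(0),u.max(0),proj([.6009,-.1945,.058],K)-[120,100])
E
```

```text
0.03164809431904121 6.507278598537596 [ 0.5956 -0.2004  0.0663]
3396 [ 0.574  -0.2299  0.053 ] [ 0.6253 -0.1712  0.065 ] [[122.6486 144.1368]]
```

View pics/w2.png

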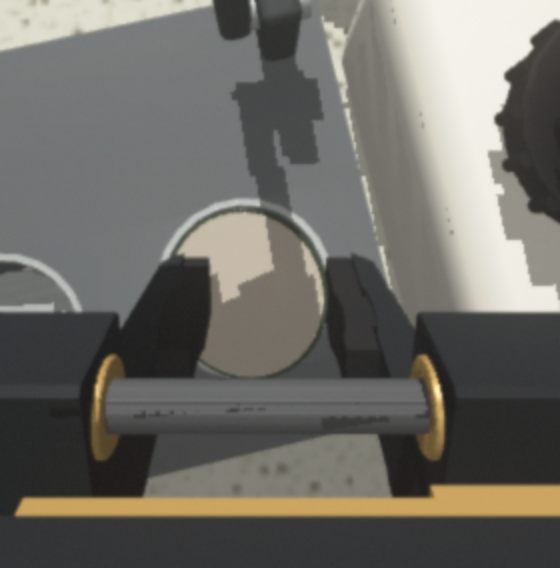

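Emit:
send_rows:
  increments:
    - {"x": 0,"y": 0,"z": 0,"wx": 0,"wy": 0,"wz": 0,"claw": -0.4}
    - {"x": 0,"y": 0,"z": 0,"wx": 0,"wy": 0,"wz": 0,"claw": -0.4}
    - {"x": 6,"y": 0,"z": -13,"wx": 0,"wy": 0,"wz": 0,"claw": -0.4}
    - {"x": 6,"y": 0,"z": -13,"wx": 0,"wy": 0,"wz": 0,"claw": -0.4}
    - {"x": 0,"y": 0,"z": 0,"wx": 0,"wy": 0,"wz": 0,"claw": -0.4}
    - {"x": 0,"y": 0,"z": 0,"wx": 0,"wy": 0,"wz": 0,"claw": -0.4}

```text
time_s: 4.73
position: [0.5947, -0.1991, 0.0935]
tcp_rot: [[0.895, -0.157, 0.417], [-0.142, -0.988, -0.066], [0.423, 0.0, -0.906]]
force: [-0.2, -0.3, -0.9]
gripper_width: 0.0615
finger_force: 0.0
```

```bash
cat >> w.py <<'E'
def capfit(c0,z,dz=.005,r=.04,show=True):
    img,d,K=cam('wrist'); w=cloud(d,K)
    u=w[(abs(w[...,2]-z)<dz)&(np.hypot(w[...,0]-c0[0],w[...,1]-c0[1])<r)]
    cc=cv2.minEnclosingCircle((u[:,:2]*1000).astype(np.float32)); 
    lo,hi=np.percentile(u,[.5,99.5],axis=0); print('fit',len(u),cc,'mid',(lo+hi)/2,'z',np.median(u[:,2]),'size',hi-lo); return img,d,K,w
E
python3 - <<'E'
from w import *
capfit([.601,-.194],.059,.006,.033)
s=sensors.sense(); print(s['gripper_width'],s['position'],s['joint_vel'])
rep(M(0,-80,57),6,.03)
E
```

```text
fit 2182 ((600.7203979492188, -195.6580810546875), 25.98775863647461) mid [ 0.6008 -0.2051  0.0564] z 0.05566384635877747 size [0.0496 0.0291 0.0067]
0.06205328507174478 [ 0.5944 -0.1989  0.0928] [ 0.0008  0.0109  0.0045 -0.001  -0.0003  0.0014]
c [ 0.6009 -0.194   0.057 ] above [ 2.6 -5.9  1.6] then [-12.6   0.1  27.2]
```

Emit:
send_rows:
  increments:
    - {"x": 0,"y": -4.3,"z": 0,"wx": 0,"wy": 0,"wz": 0,"claw": -0.4}
    - {"x": -3.6,"y": 0,"z": 9.2,"wx": 0,"wy": 0,"wz": 0,"claw": -0.4}
    - {"x": -3.6,"y": 0,"z": 9.2,"wx": 0,"wy": 0,"wz": 0,"claw": -0.4}
    - {"x": -3.6,"y": 0,"z": 9.2,"wx": 0,"wy": 0,"wz": 0,"claw": -0.4}
    - {"x": 0,"y": 0,"z": 0,"wx": 0,"wy": 0,"wz": 0,"claw": -0.4}
    - {"x": 0,"y": 0,"z": 0,"wx": 0,"wy": 0,"wz": 0,"claw": 0}
    - {"x": 0,"y": 0,"z": 0,"wx": 0,"wy": 0,"wz": 0,"claw": 0}
    - {"x": 0,"y": 0,"z": 0,"wx": 0,"wy": 0,"wz": 0,"claw": 0}
    - {"x": 0,"y": 0,"z": 0,"wx": 0,"wy": 0,"wz": 0,"claw": 0}
  force: 15

```text
time_s: 5.53
position: [0.5973, -0.1953, 0.0638]
tcp_rot: [[0.895, -0.157, 0.417], [-0.142, -0.988, -0.066], [0.423, -0.0, -0.906]]
force: [0.1, -0.4, 0.0]
gripper_width: 0.0443
finger_force: 0.2
```

```bash
python3 - <<'E'
from w import *
img,d,K=cam('wrist'); save('w3',img[100:,120:400],2); w=cloud(d,K)
u0,v0=proj([.601,-.195,.055],K)[0].astype(int); print(u0-120,v0-100)
print(w[v0-50:v0+40:9,u0-60:u0+66:12,2].round(4)); print(w[v0-50:v0+40:9,u0-60:u0+66:12,1].round(3)[4])
E
```

```text
131 146
[[ 0.0452  0.0446  0.0453  0.0445  0.0432  0.0446  0.0448  0.0446  0.0447
   0.0438 -0.0006]
 [ 0.0444  0.0456  0.044   0.0445  0.0521  0.0554  0.0453  0.0459  0.0449
   0.0444  0.0447]
 [ 0.045   0.044   0.0454  0.0505  0.0521  0.0553  0.0573  0.0589  0.0436
   0.0443  0.0456]
 [ 0.0446  0.0437  0.0439  0.0496  0.0525  0.0551  0.0558  0.0585  0.0447
   0.0448  0.0441]
 [ 0.0439  0.0579  0.0585  0.0494  0.0518  0.0537  0.0558  0.0586  0.0605
   0.0583  0.0619]
 [ 0.0727  0.068   0.0614  0.0497  0.0514  0.0534  0.0557  0.0583  0.061
   0.0685  0.0713]
 [ 0.0804  0.077   0.0614  0.0489  0.0512  0.0536  0.0557  0.058   0.0592
   0.0778  0.0754]
 [ 0.0849  0.0839  0.0599  0.0495  0.0517  0.0542  0.0557  0.0572  0.0599
   0.0764  0.0837]
 [ 0.0909  0.0911  0.0452  0.049   0.0512  0.0537  0.0543  0.0568  0.0592
   0.076   0.0906]
 [ 0.0948  0.0949  0.0451  0.0489  0.0502  0.0516  0.0541  0.0571  0.0447
   0.0745  0.0948]]
[-0.158 -0.168 -0.175 -0.181 -0.189 -0.196 -0.203 -0.21  -0.217 -0.224
 -0.23 ]
```

View pics/w3.png

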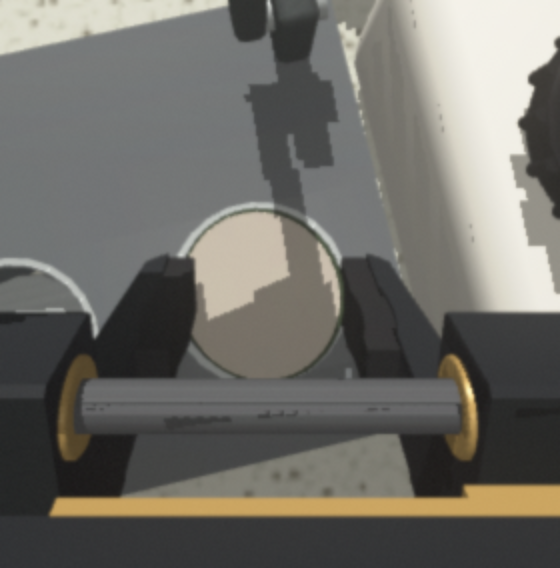

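Emit:
send_rows:
  increments:
    - {"x": 0,"y": 0,"z": 0,"wx": 0,"wy": 0,"wz": 0,"claw": -0.4}
    - {"x": 0,"y": 0,"z": 0,"wx": 0,"wy": 0,"wz": 0,"claw": -0.4}
    - {"x": 6.5,"y": 0,"z": -14,"wx": 0,"wy": 0,"wz": 0,"claw": -0.4}
    - {"x": 6.5,"y": 0,"z": -14,"wx": 0,"wy": 0,"wz": 0,"claw": 1}
    - {"x": 4,"y": 9.3,"z": 1.9,"wx": 0,"wy": 0,"wz": 0,"claw": 1}
    - {"x": 4,"y": 9.3,"z": 1.9,"wx": 0,"wy": 0,"wz": 0,"claw": 1}
    - {"x": 0,"y": 0,"z": 0,"wx": 0,"wy": 0,"wz": 0,"claw": 1}
    - {"x": 0,"y": 0,"z": 0,"wx": 0,"wy": 0,"wz": 0,"claw": 1}
    - {"x": -4,"y": 0,"z": 8.6,"wx": 0,"wy": 0,"wz": 0,"claw": 1}
    - {"x": -4,"y": 0,"z": 8.6,"wx": 0,"wy": 0,"wz": 0,"claw": 1}
    - {"x": 0,"y": 0,"z": 0,"wx": 0,"wy": 0,"wz": 0,"claw": 1}

```text
time_s: 6.5
position: [0.602, -0.2146, 0.0726]
tcp_rot: [[0.897, -0.157, 0.414], [-0.143, -0.988, -0.064], [0.419, -0.002, -0.908]]
force: [0.0, -0.2, 0.6]
gripper_width: 0.0104
finger_force: 1.5
```

Emit:
send_rows:
  increments:
    - {"x": -1.2,"y": 0,"z": 2.5,"wx": 0,"wy": 0,"wz": 0,"claw": 1}
    - {"x": -1.2,"y": 0,"z": 2.5,"wx": 0,"wy": 0,"wz": 0,"claw": 1}
    - {"x": -0.6,"y": 0,"z": 1.3,"wx": 0,"wy": 0,"wz": 0,"claw": 1}
    - {"x": 0,"y": 0,"z": 0,"wx": 0,"wy": 0,"wz": 0,"claw": 1}

```text
time_s: 6.83
position: [0.6029, -0.2147, 0.0684]
tcp_rot: [[0.895, -0.157, 0.417], [-0.142, -0.988, -0.066], [0.422, -0.001, -0.907]]
force: [-0.1, 0.1, 0.3]
gripper_width: 0.0007
finger_force: 0.0
```

```bash
cat > z.py <<'E'
from w import *
img,d,K=cam('wrist'); w=cloud(d,K)
u0,v0=proj([.601,-.195,.053],K)[0].astype(int)
print(w[v0-50:v0+40:9,u0-60:u0+66:12,2].round(4)); print(w[v0-50:v0+40:9,u0-60:u0+66:12,1].round(3)[4])
s=sensors.sense(); print(s['position'],s['force'],s['gripper_width'])
E
python3 z.py
```

```text
[[ 0.0445  0.0447  0.0445  0.0445  0.0438  0.0449  0.0437  0.0436  0.0446
   0.0443 -0.0001]
 [    nan  0.0446  0.0454  0.0445  0.045   0.0502  0.0451  0.0449  0.0451
   0.0448  0.0456]
 [ 0.0452  0.0446  0.0451  0.0479  0.0483  0.0515  0.0504  0.0515  0.0442
   0.0602  0.0437]
 [ 0.0454  0.0444  0.0456  0.0482  0.0489  0.0503  0.0704  0.0678  0.0677
   0.0703  0.0434]
 [ 0.0445  0.0446  0.048   0.0488  0.0506  0.05    0.0796  0.0754  0.076
   0.0791  0.0798]
 [ 0.0444  0.0452  0.0481  0.0488  0.0483  0.0862  0.0872  0.0846  0.0852
   0.0856  0.087 ]
 [ 0.1352  0.1374  0.1357  0.1347  0.1365  0.1374  0.0943  0.0911  0.0913
   0.0924  0.1367]
 [ 0.14    0.1406  0.1395  0.1408  0.1388  0.1407  0.1009  0.0977  0.0981
   0.0972  0.141 ]
 [ 0.1443  0.1437  0.1449  0.1437  0.1432  0.144   0.1309  0.0992  0.0982
   0.0977  0.1431]
 [ 0.1481  0.148   0.1466  0.1464  0.1484  0.1473  0.1351     nan  0.1365
   0.1366  0.1454]]
[-0.156 -0.164 -0.172 -0.18  -0.188 -0.195 -0.206 -0.212 -0.218 -0.224
 -0.23 ]
[ 0.6029 -0.2147  0.0685] [0.5601 0.4828 0.4308] 0.00021777467283433285
```

```bash
python3 - <<'E'
from w import *
D=np.load('w1.npz'); d=D['d']
P=viewer.camera_params('wrist'); f=192/np.tan(np.radians(P['vertical_fov'])/2); H=np.array(P['hand_eye'])
p=np.array([0.5566,-0.2232,0.1741]); R=np.array([[0.897,-0.15,0.416],[-0.136,-0.989,-0.063],[0.421,0.0,-0.907]])
K=(f,P['cx'],P['cy'],R@H[:3,:3],R@H[:3,3]+p); w=cloud(d,K)
m=(abs(w[...,1]+.29)<.05)&(abs(w[...,0]-.63)<.06)&(w[...,2]>.118)&(w[...,2]<.14)
u=np.array([inv(x) for x in w[m]]); r=cv2.minAreaRect(u[:,:2].astype(np.float32)); print(len(u),r,cv2.boxPoints(r),u[:,2].max())
b=(abs(w[...,2]-.178)<.012)&(abs(w[...,0]-.66)<.03)&(w[...,1]<0); q=np.array([inv(x) for x in w[b]]); print('bar',np.percentile(q,[1,99],axis=0))
img,d,K=cam('wrist'); w=cloud(d,K)
m=(np.hypot(w[...,0]-.601,w[...,1]+.195)<.024)&(w[...,2]>.046)&(w[...,2]<.053); q=w[m]; A=np.c_[q[:,:2]-[.601,-.195],np.ones(len(q))]; c=np.linalg.lstsq(A,q[:,2],rcond=None)[0]; print(len(q),c)
E
```

```text
1114 ((19.764604568481445, -178.85121154785156), (14.35232925415039, 45.05098342895508), 5.248372554779053) [[  10.558  -157.0766]
 [  14.679  -201.9387]
 [  28.9712 -200.6258]
 [  24.8502 -155.7637]] 129.6463157160678
bar [[ 65.431  -98.6233 166.3073]
 [ 78.0088  22.4114 183.225 ]]
1218 [ 0.0184 -0.0748  0.0497]
```

Emit:
send_rows:
  increments:
    - {"x": 12,"y": 0,"z": -27,"wx": 0,"wy": 0,"wz": 0,"claw": 1}
    - {"x": 12,"y": 0,"z": -27,"wx": 0,"wy": 0,"wz": 0,"claw": 0.3}
    - {"x": 0,"y": -10,"z": 0,"wx": 0,"wy": -5,"wz": 0,"claw": -0.4}
    - {"x": 0,"y": -10,"z": 0,"wx": 0,"wy": -5,"wz": 0,"claw": -0.4}
    - {"x": 0,"y": 0,"z": 0,"wx": 0,"wy": -5,"wz": 0,"claw": -0.4}
    - {"x": 0,"y": 0,"z": 0,"wx": 0,"wy": 0,"wz": 3.7,"claw": -0.4}
    - {"x": 0,"y": 0,"z": 0,"wx": 0,"wy": 0,"wz": 3.7,"claw": -0.4}
    - {"x": 0,"y": 0,"z": 0,"wx": -5,"wy": 0,"wz": 0,"claw": -0.4}
    - {"x": 0,"y": 0,"z": 0,"wx": 0,"wy": 0,"wz": 0,"claw": -0.4}
    - {"x": 0,"y": 0,"z": 0,"wx": 0,"wy": 0,"wz": 0,"claw": -0.4}

```text
time_s: 7.77
position: [0.6053, -0.1942, 0.1279]
tcp_rot: [[0.945, -0.293, 0.147], [-0.279, -0.954, -0.109], [0.172, 0.062, -0.983]]
force: [0.1, 0.7, -0.1]
gripper_width: 0.0582
finger_force: 0.0
```

```bash
cat > g.py <<'E'
from w import *
s=sensors.sense(); p,R=pose(); print(p,R,s['gripper_width'])
img,d,K=cam('wrist'); w=cloud(d,K)
m=(np.hypot(w[...,0]-.601,w[...,1]+.195)<.03)&(w[...,2]>.0467)&(w[...,2]<.056); q=w[m]
print('circ',cv2.minEnclosingCircle((q[:,:2]*1000).astype(np.float32)),len(q))
q=w[m&(np.hypot(w[...,0]-.601,w[...,1]+.195)<.024)]; A=np.c_[q[:,:2]-[.601,-.195],np.ones(len(q))]; print(np.linalg.lstsq(A,q[:,2],rcond=None)[0])
# tip corners relative to TCP for opening g
g=s['gripper_width']/2*1000
for sy in(-1,1):
  for sx in(-9,9): print(sy,sx,(R@np.array([sx,sy*g,14])).round(1))
# body lower corners, relative to machine
for x in(-37.5,37.5):
  for y in(-93.5,93.5): print('body',inv(p+R@np.array([x,y,-50])/1000).round(0))
E
python3 g.py
```

```text
[ 0.6053 -0.1942  0.1279] [[ 0.9449 -0.2926  0.1468]
 [-0.2786 -0.9543 -0.1086]
 [ 0.1719  0.0617 -0.9832]] 0.058181478827215444
circ ((600.7900390625, -194.146484375), 27.2363224029541) 2805
[ 0.0198 -0.0745  0.0496]
-1 -9 [  2.1  28.7 -17.1]
-1 9 [ 19.1  23.7 -14. ]
1 -9 [-15.  -26.8 -13.5]
1 9 [  2.  -31.8 -10.4]
body [ -4.  25. 165.]
body [ -70. -149.  176.]
body [ 65.   0. 178.]
body [  -1. -174.  189.]
```

Emit:
send_rows:
  increments:
    - {"x": -5.4,"y": -1.1,"z": 24,"wx": 0,"wy": 0,"wz": 0,"claw": -0.4}
    - {"x": -5.4,"y": -1.1,"z": 24,"wx": 0,"wy": 0,"wz": 0,"claw": -0.4}
    - {"x": -2,"y": -0.5,"z": 12,"wx": 0,"wy": 0,"wz": 0,"claw": -0.4}
    - {"x": -0.7,"y": -0.1,"z": 4.2,"wx": 0,"wy": 0,"wz": 0,"claw": -0.4}
    - {"x": 0,"y": 0,"z": 0,"wx": 0,"wy": 0,"wz": 0,"claw": -0.4}
    - {"x": 0,"y": 0,"z": 0,"wx": 0,"wy": 0,"wz": 0,"claw": -0.4}

```text
time_s: 8.32
position: [0.6028, -0.196, 0.0631]
tcp_rot: [[0.944, -0.295, 0.147], [-0.281, -0.954, -0.11], [0.173, 0.063, -0.983]]
force: [-0.1, 0.7, 0.6]
gripper_width: 0.0615
finger_force: 0.5
```

```bash
python3 - <<'E'
from h import *
s=sensors.sense(); p,R=pose(); print(p,s['force'],s['gripper_width'])
print(delta([.6028,-.1947,.0618]))
E
```

```text
[ 0.60277676 -0.19603898  0.0630534 ] [-0.1347369   0.65250394  0.63699762] 0.06146436535107885
[-0.6 -1.4  1.1]
```

Emit:
send_rows:
  increments:
    - {"x": -0.6,"y": -1.4,"z": 1.6,"wx": 0,"wy": 0,"wz": 0,"claw": -0.4}
    - {"x": 0,"y": 0,"z": 0,"wx": 0,"wy": 0,"wz": 0,"claw": -0.4}
    - {"x": 0,"y": 0,"z": 0,"wx": 0,"wy": 0,"wz": 0,"claw": -0.2}
    - {"x": 0,"y": 0,"z": 0,"wx": 0,"wy": 0,"wz": 0,"claw": -0.1}
    - {"x": 0,"y": 0,"z": 0,"wx": 0,"wy": 0,"wz": 0,"claw": 0}
    - {"x": 0,"y": 0,"z": 0,"wx": 0,"wy": 0,"wz": 0,"claw": 0}
  force: 10

```text
time_s: 8.82
position: [0.6039, -0.1942, 0.0622]
tcp_rot: [[0.944, -0.295, 0.15], [-0.281, -0.953, -0.11], [0.175, 0.062, -0.983]]
force: [-0.1, 4.6, 8.4]
gripper_width: 0.0499
finger_force: 11.7
```

Emit:
send_rows:
  increments:
    - {"x": 1,"y": 0.3,"z": -5,"wx": 0,"wy": 0,"wz": 0,"claw": 0}
    - {"x": 1,"y": 0.3,"z": -5,"wx": 0,"wy": 0,"wz": 0,"claw": 0}
    - {"x": 2,"y": 0.6,"z": -10,"wx": 0,"wy": 0,"wz": 0,"claw": 0}
    - {"x": 3.5,"y": 1.2,"z": -20,"wx": 0,"wy": 0,"wz": 0,"claw": 0}
    - {"x": 3.5,"y": 1.2,"z": -20,"wx": 0,"wy": 0,"wz": 0,"claw": 0}
    - {"x": 0,"y": 0,"z": 0,"wx": 0,"wy": 0,"wz": 0,"claw": 0}

```text
time_s: 9.32
position: [0.6049, -0.1953, 0.1265]
tcp_rot: [[0.943, -0.295, 0.153], [-0.28, -0.953, -0.114], [0.179, 0.065, -0.982]]
force: [1.9, -0.2, 1.1]
gripper_width: 0.0498
finger_force: 10.0
```

```bash
python3 - <<'E'
from w import *
s=sensors.sense(); p,R=pose(); print(p,R,s['force'],s['gripper_width'],s['finger_force'])
for t in ([.57,0,.26],[.52,.315,.2],[.52,.315,.12]): print(delta(t))
img,d,K=cam('wrist'); save('w4',img[100:,120:400],2)
E
```

```text
[ 0.6049 -0.1953  0.1265] [[ 0.9432 -0.2951  0.1527]
 [-0.2798 -0.9533 -0.114 ]
 [ 0.1792  0.0648 -0.9817]] [ 1.9034 -0.2367  1.1466] 0.04982564869861505 9.99996172489773
[ -63.6 -167.2 -158.7]
[-209.6 -456.6 -143.3]
[-224.  -461.8  -64.8]
```

View pics/w4.png

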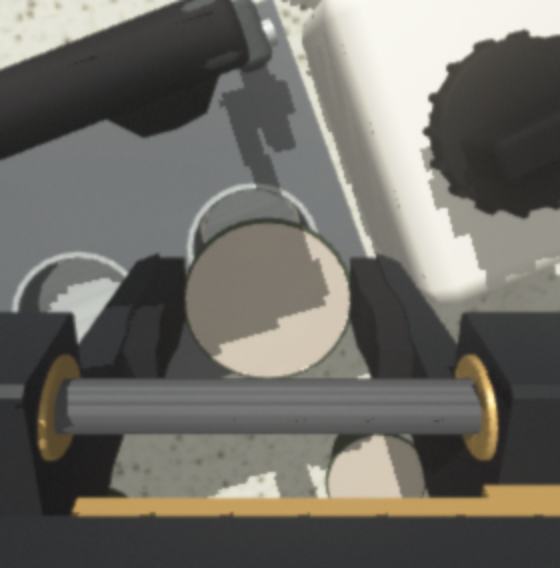

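Emit:
send_rows:
  increments:
    - {"x": -4,"y": 2,"z": -34,"wx": 0,"wy": 0,"wz": 0,"claw": 0}
    - {"x": -4,"y": 2,"z": -34,"wx": 0,"wy": 0,"wz": 0,"claw": 0}
    - {"x": -4,"y": 2,"z": -34,"wx": 0,"wy": 0,"wz": 0,"claw": 0}
    - {"x": -16,"y": -37,"z": -3.3,"wx": 0,"wy": 0,"wz": 0,"claw": 0}
    - {"x": -16,"y": -37,"z": -3.3,"wx": 0,"wy": 0,"wz": 0,"claw": 0}
    - {"x": -16,"y": -37,"z": -3.3,"wx": 0,"wy": 0,"wz": 0,"claw": 0}
    - {"x": -16,"y": -37,"z": -3.3,"wx": 0,"wy": 0,"wz": 0,"claw": 0}
    - {"x": -16,"y": -37,"z": -3.3,"wx": 0,"wy": 0,"wz": 0,"claw": 0}
    - {"x": -16,"y": -37,"z": -3.3,"wx": 0,"wy": 0,"wz": 0,"claw": 0}
    - {"x": -16,"y": -37,"z": -3.3,"wx": 0,"wy": 0,"wz": 0,"claw": 0}
    - {"x": -16,"y": -37,"z": -3.3,"wx": 0,"wy": 0,"wz": 0,"claw": 0}
    - {"x": -16,"y": -37,"z": -3.3,"wx": 0,"wy": 0,"wz": 0,"claw": 0}
  force: 15

```text
time_s: 10.37
position: [0.5321, 0.1776, 0.2025]
tcp_rot: [[0.945, -0.295, 0.145], [-0.28, -0.953, -0.111], [0.171, 0.064, -0.983]]
force: [-0.5, -0.7, -0.2]
gripper_width: 0.0495
finger_force: 15.0
```

```bash
python3 - <<'E'
from w import *
img,d,K=cam('top'); w=cloud(d,K); X,Y,Z=w[...,0],w[...,1],w[...,2]
u=w[(Z>.075)&(Z<.1)&(Y>.2)&(X>.38)&(X<.7)&(Y<.47)]; print('bowl',cv2.minEnclosingCircle((u[:,:2]*1000).astype(np.float32)),np.percentile(u,[1,99],axis=0))
s=sensors.sense(); print(s['position'],s['gripper_width'],s['finger_force'])
for t in ([.524,.318,.17],[.524,.318,.1]): print(delta(t))
E
```

```text
bowl ((583.697509765625, 334.05706787109375), 77.92832946777344) [[0.5658 0.2636 0.0752]
 [0.6236 0.4062 0.0945]]
[0.5308 0.1835 0.2021] 0.049155195821685156 15.001489788119216
[ -49.  -128.5   16.1]
[ -60.9 -132.8   84.9]
```

Emit:
send_rows:
  increments:
    - {"x": -12.3,"y": -32.1,"z": 4,"wx": 0,"wy": 0,"wz": 0,"claw": 0}
    - {"x": -12.3,"y": -32.1,"z": 4,"wx": 0,"wy": 0,"wz": 0,"claw": 0}
    - {"x": -12.3,"y": -32.1,"z": 4,"wx": 0,"wy": 0,"wz": 0,"claw": 0}
    - {"x": -12.3,"y": -32.1,"z": 4,"wx": 0,"wy": 0,"wz": 0,"claw": 0}
    - {"x": -5,"y": -2,"z": 29,"wx": 0,"wy": 0,"wz": 0,"claw": 0}
    - {"x": -5,"y": -2,"z": 29,"wx": 0,"wy": 0,"wz": 0,"claw": 0}
    - {"x": -5,"y": -2,"z": 29,"wx": 0,"wy": 0,"wz": 0,"claw": 0}
    - {"x": 0,"y": 0,"z": 0,"wx": 0,"wy": 0,"wz": 0,"claw": 0}
    - {"x": 0,"y": 0,"z": 0,"wx": 0,"wy": 0,"wz": 0,"claw": -0.6}
    - {"x": 0,"y": 0,"z": 0,"wx": 0,"wy": 0,"wz": 0,"claw": -0.6}
    - {"x": 0,"y": 0,"z": 0,"wx": 0,"wy": 0,"wz": 0,"claw": -0.6}

```text
time_s: 11.33
position: [0.5281, 0.3108, 0.0847]
tcp_rot: [[0.944, -0.295, 0.149], [-0.281, -0.954, -0.11], [0.175, 0.061, -0.983]]
force: [-0.2, 0.1, 0.2]
gripper_width: 0.0672
finger_force: 0.0
```

Emit:
send_rows:
  increments:
    - {"x": 5,"y": 2,"z": -29,"wx": 0,"wy": 0,"wz": 0,"claw": -0.6}
    - {"x": 5,"y": 2,"z": -29,"wx": 0,"wy": 0,"wz": 0,"claw": -0.6}
    - {"x": 5,"y": 2,"z": -29,"wx": 0,"wy": 0,"wz": 0,"claw": -0.6}
    - {"x": 0,"y": 0,"z": 0,"wx": 0,"wy": 0,"wz": 0,"claw": -0.6}

```text
time_s: 11.67
position: [0.5291, 0.3112, 0.1792]
tcp_rot: [[0.942, -0.295, 0.158], [-0.281, -0.954, -0.106], [0.182, 0.055, -0.982]]
force: [0.7, 0.6, 0.8]
gripper_width: 0.0707
finger_force: 0.0
```

```bash
python3 - <<'E'
from w import *
s=sensors.sense(); print(s['position'],np.array(s['tcp_rot']),s['gripper_width'],s['finger_force'],s['joints'])
img,d,K=cam('wrist'); save('w5',img,1)
img,d,K=cam('top'); w=cloud(d,K); X,Y,Z=w[...,0],w[...,1],w[...,2]
for y0,y1 in ((-.15,-.02),(-.26,-.16),(-.40,-.28)):
    q=w[(X>.38)&(X<.52)&(Y>y0)&(Y<y1)&(Z>.021)&(Z<.035)]; print('fresh',len(q),np.percentile(q,[1,99],axis=0).mean(0))
E
```

```text
[0.5291 0.3112 0.1792] [[ 0.9423 -0.2952  0.158 ]
 [-0.281  -0.9538 -0.106 ]
 [ 0.182   0.0555 -0.9817]] 0.07071197766140586 0.0 [ 0.4026  0.5336  1.3801 -0.1773  1.1287  2.3365]
fresh 244 [ 0.4729 -0.0702  0.0282]
fresh 248 [ 0.4618 -0.2173  0.028 ]
fresh 252 [ 0.4499 -0.3282  0.0281]
```

View pics/w5.png

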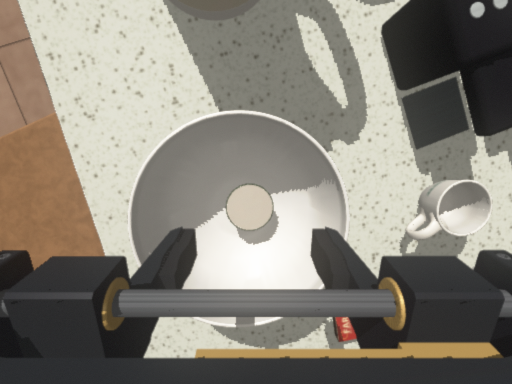

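Emit:
send_rows:
  increments:
    - {"x": 0,"y": 0,"z": 0,"wx": 5.5,"wy": 0,"wz": 0,"claw": -0.6}
    - {"x": 3.5,"y": 37,"z": 2,"wx": 0,"wy": 0,"wz": 0,"claw": -0.6}
    - {"x": 3.5,"y": 37,"z": 2,"wx": 0,"wy": 0,"wz": 0,"claw": -0.6}
    - {"x": 3.5,"y": 37,"z": 2,"wx": 0,"wy": 0,"wz": 0,"claw": -0.6}
    - {"x": 3.5,"y": 37,"z": 2,"wx": 0,"wy": 0,"wz": 0,"claw": -0.6}
    - {"x": 3.5,"y": 37,"z": 2,"wx": 0,"wy": 0,"wz": 0,"claw": -0.6}
    - {"x": 3.5,"y": 37,"z": 2,"wx": 0,"wy": 0,"wz": 0,"claw": -0.6}
    - {"x": 3.5,"y": 37,"z": 2,"wx": 0,"wy": 0,"wz": 0,"claw": -0.6}
    - {"x": 3.5,"y": 37,"z": 2,"wx": 0,"wy": 0,"wz": 0,"claw": -0.6}
    - {"x": 3.5,"y": 37,"z": 2,"wx": 0,"wy": 0,"wz": 0,"claw": -0.6}
    - {"x": 3.5,"y": 37,"z": 2,"wx": 0,"wy": 0,"wz": 0,"claw": -0.6}
    - {"x": 0,"y": 0,"z": 0,"wx": 0,"wy": 0,"wz": 0,"claw": -0.6}

```text
time_s: 12.77
position: [0.4588, -0.0599, 0.1453]
tcp_rot: [[0.943, -0.285, 0.173], [-0.286, -0.958, -0.02], [0.171, -0.03, -0.985]]
force: [0.3, 0.1, 0.4]
gripper_width: 0.0703
finger_force: 0.0
```

Emit:
send_rows:
  increments:
    - {"x": 0,"y": 0,"z": 0,"wx": 0,"wy": 0,"wz": 0,"claw": -0.6}

```text
time_s: 12.85
position: [0.4594, -0.0564, 0.1456]
tcp_rot: [[0.943, -0.283, 0.173], [-0.284, -0.959, -0.019], [0.171, -0.031, -0.985]]
force: [-0.6, 0.5, 0.3]
gripper_width: 0.0703
finger_force: 0.0
```

```bash
cat >> w.py <<'E'
def plan(c,up=.06,ahead=6,off=0):
    "deltas to above c, then down; off: tool-x of contact on pad"
    p,R=pose(); t=np.array(c)-R@np.array([off,0,ahead])/1000
    a0=delta(t+np.array([0,0,up])); b=delta(t); low=(t+R@np.array([-9,0,14])/1000)[2]
    print('at',p.round(4),'above',a0,'down',(b-a0).round(1),'direct',b,'low tip z',low.round(4))
E
cat > f.py <<'E'
from w import *
c=[float(v) for v in sys.argv[1:3]]
p,R=pose(); print(R.round(3).tolist(),sensors.sense()['gripper_width'])
capfit(c,.027,.004,.035); plan([c[0],c[1],.022])
E
python3 f.py .4729 -.0702
```

```text
[[0.943, -0.283, 0.173], [-0.284, -0.959, -0.019], [0.171, -0.031, -0.985]] 0.07027200017756692
fit 2154 ((472.0061340332031, -68.8024673461914), 26.21743392944336) mid [ 0.4722 -0.0688  0.0268] z 0.026773330429602893 size [0.05   0.0499 0.0035]
at [ 0.4596 -0.0552  0.1457] above [ 5.9 12.7 59.3] down [-10.3   1.9  59.1] direct [ -4.4  14.6 118.4] low tip z 0.0126
```

Emit:
send_rows:
  increments:
    - {"x": 5,"y": 11.4,"z": 30,"wx": 0,"wy": 0,"wz": 0,"claw": -0.6}
    - {"x": -3.3,"y": 0.7,"z": 30,"wx": 0,"wy": 0,"wz": 0,"claw": -0.6}
    - {"x": -3.3,"y": 0.7,"z": 30,"wx": 0,"wy": 0,"wz": 0,"claw": -0.6}
    - {"x": -3.2,"y": 0.6,"z": 24,"wx": 0,"wy": 0,"wz": 0,"claw": -0.6}
    - {"x": 0,"y": 0,"z": 0,"wx": 0,"wy": 0,"wz": 0,"claw": -0.6}
    - {"x": 0,"y": 0,"z": 0,"wx": 0,"wy": 0,"wz": 0,"claw": -0.6}
    - {"x": 0,"y": 0,"z": 0,"wx": 0,"wy": 0,"wz": 0,"claw": 0}
    - {"x": 0,"y": 0,"z": 0,"wx": 0,"wy": 0,"wz": 0,"claw": 0}
    - {"x": 0,"y": 0,"z": 0,"wx": 0,"wy": 0,"wz": 0,"claw": 0}
    - {"x": 0,"y": 0,"z": 0,"wx": 0,"wy": 0,"wz": 0,"claw": 0}
  force: 15

```text
time_s: 13.73
position: [0.4722, -0.0688, 0.0338]
tcp_rot: [[0.944, -0.279, 0.176], [-0.28, -0.96, -0.02], [0.175, -0.031, -0.984]]
force: [-1.2, 1.9, 5.7]
gripper_width: 0.0496
finger_force: 15.0
```

```bash
cat > q.py <<'E'
from w import *
s=sensors.sense(); p,R=pose(); print(p,s['gripper_width'],s['finger_force'])
# offset TCP relative to capsule centre(world) given as args, then go to cradle
c=np.array([float(v) for v in sys.argv[1:3]]); k=int(sys.argv[3]); rz=float(sys.argv[4]) # rise of capsule bottom at final
off=p-np.array([c[0],c[1],0]); off[:2]*=1
m=M(0,160-80*k,0); fin=m+off+[0,0,rz]
for nm,t in (('up',p+[0,0,.08]),('over',m+off+[0,0,.08]),('fin',fin)): print(nm,delta(t),'tip',(t+R@np.array([-9,0,14])/1000)[2].round(4),'z',t[2].round(4))
E
python3 q.py .4721 -.0688 1 .033
```

```text
[ 0.4722 -0.0688  0.0338] 0.04962553266855469 15.001072231389116
up [ 14.   -2.5 -78.7] tip 0.0984 z 0.1138
over [116.3 -68.6 -58.5] tip 0.0984 z 0.1138
fin [108.1 -67.2 -12.2] tip 0.0514 z 0.0668
```

Emit:
send_rows:
  increments:
    - {"x": 7,"y": -1.2,"z": -39.3,"wx": 0,"wy": 0,"wz": 0,"claw": 0}
    - {"x": 7,"y": -1.3,"z": -39.4,"wx": 0,"wy": 0,"wz": 0,"claw": 0}
    - {"x": 25.6,"y": -16.5,"z": 5,"wx": 0,"wy": 0,"wz": 0,"claw": 0}
    - {"x": 25.6,"y": -16.5,"z": 5,"wx": 0,"wy": 0,"wz": 0,"claw": 0}
    - {"x": 25.6,"y": -16.5,"z": 5,"wx": 0,"wy": 0,"wz": 0,"claw": 0}
    - {"x": 25.5,"y": -16.6,"z": 5.2,"wx": 0,"wy": 0,"wz": 0,"claw": 0}
    - {"x": 0,"y": 0,"z": 0,"wx": 0,"wy": 0,"wz": 0,"claw": 0}
    - {"x": 0,"y": 0,"z": 0,"wx": 0,"wy": 0,"wz": 0,"claw": 0}
    - {"x": 0,"y": 0,"z": 0,"wx": 0,"wy": 0,"wz": 0,"claw": 0}

```text
time_s: 14.48
position: [0.5896, -0.0344, 0.1122]
tcp_rot: [[0.944, -0.279, 0.173], [-0.28, -0.96, -0.019], [0.171, -0.031, -0.985]]
force: [-0.9, 0.3, -1.4]
gripper_width: 0.0496
finger_force: 15.0
```

```bash
cat > v.py <<'E'
from w import *
k=int(sys.argv[1]); m=M(0,160-80*k,0); p,R=pose(); s=sensors.sense()
img,d,K=cam('wrist'); w=cloud(d,K); zt=p[2]-.0068  # expected rim top: tip low etc
u=w[(np.hypot(w[...,0]-m[0],w[...,1]-m[1])<.03)&(w[...,2]>.06)&(w[...,2]<p[2]+.002)]
print(p,s['gripper_width'],s['finger_force'],'cradle',m)
z=np.median(u[:,2]); u=u[abs(u[:,2]-z)<.004]; print('capsule',len(u),cv2.minEnclosingCircle((u[:,:2]*1000).astype(np.float32)),np.percentile(u,[1,99],axis=0).mean(0),'z',z)
fin=m+[.0005+0,0,0]; q=w[(np.hypot(w[...,0]-m[0],w[...,1]-m[1])<.08)&(w[...,2]>.028)&(w[...,2]<.036)]; print('floor pts',len(q))
E
python3 v.py 1; python3 - <<'E'
from w import *
print(delta(M(0,80,0)+np.array([.0001,0,.0668])))
E
```

```text
[ 0.5896 -0.0344  0.1122] 0.04961013876725729 14.999910347687546 cradle [ 0.5907 -0.0344  0.    ]
capsule 5976 ((592.4090576171875, -34.973636627197266), 29.35097312927246) [ 0.5902 -0.0351  0.1054] z 0.1051138008369423
floor pts 1870
[-6.6  0.9 45.1]
```

Emit:
send_rows:
  increments:
    - {"x": -2.2,"y": 0.3,"z": 15,"wx": 0,"wy": 0,"wz": 0,"claw": 0}
    - {"x": -2.2,"y": 0.3,"z": 15,"wx": 0,"wy": 0,"wz": 0,"claw": 0}
    - {"x": -1.4,"y": 0.2,"z": 9,"wx": 0,"wy": 0,"wz": 0,"claw": 0}
    - {"x": -0.9,"y": 0.1,"z": 6,"wx": 0,"wy": 0,"wz": 0,"claw": 0}
    - {"x": 0,"y": 0,"z": 0,"wx": 0,"wy": 0,"wz": 0,"claw": 0}
    - {"x": 0,"y": 0,"z": 0,"wx": 0,"wy": 0,"wz": 0,"claw": 0}
    - {"x": 0,"y": 0,"z": 0,"wx": 0,"wy": 0,"wz": 0,"claw": -0.4}
    - {"x": 0,"y": 0,"z": 0,"wx": 0,"wy": 0,"wz": 0,"claw": -0.4}
    - {"x": 0,"y": 0,"z": 0,"wx": 0,"wy": 0,"wz": 0,"claw": -0.4}
    - {"x": 5.2,"y": -0.7,"z": -30,"wx": 0,"wy": 0,"wz": 0,"claw": -0.4}
    - {"x": 5.2,"y": -0.7,"z": -30,"wx": 0,"wy": 0,"wz": 0,"claw": -0.4}
    - {"x": 0,"y": 0,"z": 0,"wx": 0,"wy": 0,"wz": 0,"claw": -0.4}

```text
time_s: 15.53
position: [0.5938, -0.0352, 0.1337]
tcp_rot: [[0.943, -0.279, 0.183], [-0.28, -0.96, -0.021], [0.182, -0.031, -0.983]]
force: [0.7, -0.4, 1.4]
gripper_width: 0.0618
finger_force: 0.0
```

```bash
cat > chk.py <<'E'
from w import *
k=int(sys.argv[1]); m=M(0,160-80*k,0); img,d,K=cam('wrist'); w=cloud(d,K)
q=w[(np.hypot(w[...,0]-m[0],w[...,1]-m[1])<.033)&(w[...,2]>.0472)&(w[...,2]<.068)]
c=cv2.minEnclosingCircle((q[:,:2]*1000).astype(np.float32)); q2=q[np.hypot(q[:,0]-m[0],q[:,1]-m[1])<.023]
print(m,c,len(q),np.linalg.lstsq(np.c_[q2[:,:2]-m[:2],np.ones(len(q2))],q2[:,2],rcond=None)[0]); save('chk%d'%k,img)
if len(sys.argv)>2: plan([float(sys.argv[2]),float(sys.argv[3]),.0264],.09)
E
python3 chk.py 1 .4618 -.2173
```

```text
[ 0.5907 -0.0344  0.    ] ((591.6954956054688, -34.56698226928711), 26.28604507446289) 2935 [0.0043 0.0071 0.058 ]
at [ 0.5928 -0.035   0.131 ] above [-75.1 212.  -11.5] down [-16.1   2.8  88.5] direct [-91.2 214.8  77. ] low tip z 0.0169
```

Emit:
send_rows:
  increments:
    - {"x": -12.5,"y": 35.3,"z": -2,"wx": 0,"wy": 0,"wz": 0,"claw": -0.4}
    - {"x": -12.5,"y": 35.3,"z": -2,"wx": 0,"wy": 0,"wz": 0,"claw": -0.6}
    - {"x": -12.5,"y": 35.3,"z": -2,"wx": 0,"wy": 0,"wz": 0,"claw": -0.6}
    - {"x": -12.5,"y": 35.3,"z": -2,"wx": 0,"wy": 0,"wz": 0,"claw": -0.6}
    - {"x": -12.5,"y": 35.3,"z": -2,"wx": 0,"wy": 0,"wz": 0,"claw": -0.6}
    - {"x": -12.5,"y": 35.3,"z": -2,"wx": 0,"wy": 0,"wz": 0,"claw": -0.6}
    - {"x": 0,"y": 0,"z": 0,"wx": 0,"wy": 0,"wz": 0,"claw": -0.6}
    - {"x": 0,"y": 0,"z": 0,"wx": 0,"wy": 0,"wz": 0,"claw": -0.6}
    - {"x": 0,"y": 0,"z": 0,"wx": 0,"wy": 0,"wz": 0,"claw": -0.6}

```text
time_s: 16.33
position: [0.4593, -0.2162, 0.1196]
tcp_rot: [[0.944, -0.28, 0.173], [-0.281, -0.96, -0.018], [0.172, -0.031, -0.985]]
force: [-0.1, 0.7, -0.3]
gripper_width: 0.0705
finger_force: 0.0
```

```bash
sed -i 's/,.022\])/,.0264])/' f.py; python3 f.py .4618 -.2173
```

```text
[[0.944, -0.28, 0.173], [-0.281, -0.96, -0.018], [0.172, -0.031, -0.985]] 0.07045384304771096
fit 2553 ((461.0048828125, -215.83897399902344), 26.241207122802734) mid [ 0.4612 -0.216   0.0267] z 0.02676008507960842 size [0.0501 0.05   0.0035]
at [ 0.4596 -0.2158  0.1197] above [-3.2  1.9 27.2] down [-10.3   1.9  59.1] direct [-13.5   3.8  86.3] low tip z 0.017
```

Emit:
send_rows:
  increments:
    - {"x": -4.5,"y": 1,"z": 30,"wx": 0,"wy": 0,"wz": 0,"claw": -0.6}
    - {"x": -5,"y": 0.8,"z": 30,"wx": 0,"wy": 0,"wz": 0,"claw": -0.6}
    - {"x": -5,"y": 0.8,"z": 26.3,"wx": 0,"wy": 0,"wz": 0,"claw": -0.6}
    - {"x": 0,"y": 0,"z": 0,"wx": 0,"wy": 0,"wz": 0,"claw": -0.6}
    - {"x": 0,"y": 0,"z": 0,"wx": 0,"wy": 0,"wz": 0,"claw": -0.6}
    - {"x": 0,"y": 0,"z": 0,"wx": 0,"wy": 0,"wz": 0,"claw": 0}
    - {"x": 0,"y": 0,"z": 0,"wx": 0,"wy": 0,"wz": 0,"claw": 0}
    - {"x": 0,"y": 0,"z": 0,"wx": 0,"wy": 0,"wz": 0,"claw": 0}
    - {"x": 0,"y": 0,"z": 0,"wx": 0,"wy": 0,"wz": 0,"claw": 0}

```text
time_s: 17.13
position: [0.4606, -0.2171, 0.0338]
tcp_rot: [[0.944, -0.279, 0.176], [-0.28, -0.96, -0.02], [0.175, -0.03, -0.984]]
force: [0.1, 1.7, 5.7]
gripper_width: 0.05
finger_force: 15.0
```

```bash
python3 q.py .4611 -.2159 2 .033
```

```text
[ 0.4606 -0.2171  0.0338] 0.050012272065548084 15.001186149311252
up [ 14.   -2.4 -78.7] tip 0.0985 z 0.1138
over [ 112.6 -137.6  -57.1] tip 0.0985 z 0.1138
fin [ 104.4 -136.2  -10.8] tip 0.0515 z 0.0668
```

Emit:
send_rows:
  increments:
    - {"x": 7,"y": -1.2,"z": -39.3,"wx": 0,"wy": 0,"wz": 0,"claw": 0}
    - {"x": 7,"y": -1.2,"z": -39.4,"wx": 0,"wy": 0,"wz": 0,"claw": 0}
    - {"x": 24.6,"y": -34,"z": 5.4,"wx": 0,"wy": 0,"wz": 0,"claw": 0}
    - {"x": 24.6,"y": -34,"z": 5.4,"wx": 0,"wy": 0,"wz": 0,"claw": 0}
    - {"x": 24.6,"y": -34,"z": 5.4,"wx": 0,"wy": 0,"wz": 0,"claw": 0}
    - {"x": 24.5,"y": -34.3,"z": 5.4,"wx": 0,"wy": 0,"wz": 0,"claw": 0}
    - {"x": 0,"y": 0,"z": 0,"wx": 0,"wy": 0,"wz": 0,"claw": 0}
    - {"x": 0,"y": 0,"z": 0,"wx": 0,"wy": 0,"wz": 0,"claw": 0}
    - {"x": 0,"y": 0,"z": 0,"wx": 0,"wy": 0,"wz": 0,"claw": 0}

```text
time_s: 17.88
position: [0.592, -0.1159, 0.1124]
tcp_rot: [[0.944, -0.279, 0.173], [-0.28, -0.96, -0.019], [0.172, -0.031, -0.985]]
force: [-0.8, -0.1, -0.5]
gripper_width: 0.0502
finger_force: 15.0
```

```bash
python3 v.py 2; python3 - <<'E'
from w import *
print(delta(M(0,0,0)+np.array([-.0004,0,.0668])))
E
```

```text
[ 0.592  -0.1159  0.1124] 0.050216569977093 14.999841565440875 cradle [ 0.5958 -0.1142  0.    ]
capsule 5970 ((595.8071899414062, -114.19567108154297), 29.964584350585938) [ 0.5928 -0.116   0.1054] z 0.1052078059382262
floor pts 816
[-5.  -1.7 45.5]
```

Emit:
send_rows:
  increments:
    - {"x": -1.4,"y": -1.7,"z": 15,"wx": 0,"wy": 0,"wz": 0,"claw": 0}
    - {"x": -1.6,"y": 0,"z": 15,"wx": 0,"wy": 0,"wz": 0,"claw": 0}
    - {"x": -1.2,"y": 0,"z": 9.5,"wx": 0,"wy": 0,"wz": 0,"claw": 0}
    - {"x": -0.8,"y": 0,"z": 6,"wx": 0,"wy": 0,"wz": 0,"claw": 0}
    - {"x": 0,"y": 0,"z": 0,"wx": 0,"wy": 0,"wz": 0,"claw": 0}
    - {"x": 0,"y": 0,"z": 0,"wx": 0,"wy": 0,"wz": 0,"claw": 0}
    - {"x": 0,"y": 0,"z": 0,"wx": 0,"wy": 0,"wz": 0,"claw": -0.4}
    - {"x": 0,"y": 0,"z": 0,"wx": 0,"wy": 0,"wz": 0,"claw": -0.4}
    - {"x": 0,"y": 0,"z": 0,"wx": 0,"wy": 0,"wz": 0,"claw": -0.4}
    - {"x": 5.2,"y": -0.7,"z": -30,"wx": 0,"wy": 0,"wz": 0,"claw": -0.4}
    - {"x": 5.2,"y": -0.7,"z": -30,"wx": 0,"wy": 0,"wz": 0,"claw": -0.4}
    - {"x": 0,"y": 0,"z": 0,"wx": 0,"wy": 0,"wz": 0,"claw": -0.4}

```text
time_s: 18.93
position: [0.5983, -0.1148, 0.1338]
tcp_rot: [[0.943, -0.279, 0.183], [-0.28, -0.96, -0.023], [0.182, -0.03, -0.983]]
force: [1.1, -0.1, 0.3]
gripper_width: 0.0618
finger_force: 0.0
```

```bash
python3 chk.py 2 .4499 -.3282
```

```text
[ 0.5958 -0.1142  0.    ] ((597.1666259765625, -113.63604736328125), 26.969755172729492) 2926 [ 0.0034 -0.0047  0.0578]
at [ 0.5973 -0.1144  0.131 ] above [-81.9 246.8 -13.6] down [-16.    2.7  88.5] direct [-97.9 249.5  74.9] low tip z 0.0169
```

Emit:
send_rows:
  increments:
    - {"x": -20,"y": 35,"z": -3,"wx": 0,"wy": 0,"wz": 0,"claw": -0.4}
    - {"x": -20,"y": 35,"z": -3,"wx": 0,"wy": 0,"wz": 0,"claw": -0.6}
    - {"x": -20,"y": 35,"z": -2,"wx": 0,"wy": 0,"wz": 0,"claw": -0.6}
    - {"x": -7.5,"y": 35.5,"z": -2,"wx": 0,"wy": 0,"wz": 0,"claw": -0.6}
    - {"x": -7.5,"y": 35.5,"z": -2,"wx": 0,"wy": 0,"wz": 0,"claw": -0.6}
    - {"x": -7.5,"y": 35.5,"z": -2,"wx": 0,"wy": 0,"wz": 0,"claw": -0.6}
    - {"x": 0,"y": 35.5,"z": 0,"wx": 0,"wy": 0,"wz": 0,"claw": -0.6}
    - {"x": 0,"y": 0,"z": 0,"wx": 0,"wy": 0,"wz": 0,"claw": -0.6}
    - {"x": 0,"y": 0,"z": 0,"wx": 0,"wy": 0,"wz": 0,"claw": -0.6}
    - {"x": 0,"y": 0,"z": 0,"wx": 0,"wy": 0,"wz": 0,"claw": -0.6}

```text
time_s: 19.82
position: [0.4465, -0.3268, 0.1189]
tcp_rot: [[0.944, -0.279, 0.173], [-0.281, -0.96, -0.018], [0.171, -0.032, -0.985]]
force: [0.7, 1.1, -1.0]
gripper_width: 0.0706
finger_force: 0.0
```

```bash
python3 f.py .4492 -.3268
```

```text
[[0.944, -0.279, 0.173], [-0.281, -0.96, -0.018], [0.171, -0.032, -0.985]] 0.07060626248701123
fit 2569 ((448.6607666015625, -327.0205078125), 26.273456573486328) mid [ 0.4489 -0.3272  0.0268] z 0.026766168198974954 size [0.0501 0.0499 0.0033]
at [ 0.4468 -0.3264  0.1191] above [-3.2  0.7 26.6] down [-10.3   1.9  59.1] direct [-13.5   2.6  85.7] low tip z 0.017
```

Emit:
send_rows:
  increments:
    - {"x": -4.4,"y": 1,"z": 30,"wx": 0,"wy": 0,"wz": 0,"claw": -0.6}
    - {"x": -4.7,"y": 1,"z": 30,"wx": 0,"wy": 0,"wz": 0,"claw": -0.6}
    - {"x": -4.7,"y": 1,"z": 25.7,"wx": 0,"wy": 0,"wz": 0,"claw": -0.6}
    - {"x": 0,"y": 0,"z": 0,"wx": 0,"wy": 0,"wz": 0,"claw": -0.6}
    - {"x": 0,"y": 0,"z": 0,"wx": 0,"wy": 0,"wz": 0,"claw": -0.6}
    - {"x": 0,"y": 0,"z": 0,"wx": 0,"wy": 0,"wz": 0,"claw": 0}
    - {"x": 0,"y": 0,"z": 0,"wx": 0,"wy": 0,"wz": 0,"claw": 0}
    - {"x": 0,"y": 0,"z": 0,"wx": 0,"wy": 0,"wz": 0,"claw": 0}
    - {"x": 0,"y": 0,"z": 0,"wx": 0,"wy": 0,"wz": 0,"claw": 0}

```text
time_s: 20.62
position: [0.4483, -0.3286, 0.0341]
tcp_rot: [[0.944, -0.279, 0.176], [-0.28, -0.96, -0.021], [0.174, -0.03, -0.984]]
force: [0.6, 1.0, 6.7]
gripper_width: 0.05
finger_force: 15.0
```

```bash
python3 - <<'E'
from w import *
p,R=pose(); s=sensors.sense(); print(p,s['gripper_width'],s['finger_force'])
m=M(0,-80,0)
for t in (p+[0,0,.11],m+[-.0004,0,.1438],m+[-.0004,0,.0668]): print(delta(t))
E
```

```text
[ 0.4483 -0.3286  0.0341] 0.05001347929793652 15.00086508662207
[  19.2   -3.3 -108.3]
[ 125.1 -174.9  -83.9]
[ 111.7 -172.7   -8.2]
```

Emit:
send_rows:
  increments:
    - {"x": 6.4,"y": -1.1,"z": -36,"wx": 0,"wy": 0,"wz": 0,"claw": 0}
    - {"x": 6.4,"y": -1.1,"z": -36,"wx": 0,"wy": 0,"wz": 0,"claw": 0}
    - {"x": 6.4,"y": -1.1,"z": -36,"wx": 0,"wy": 0,"wz": 0,"claw": 0}
    - {"x": 17,"y": -34.3,"z": 4.4,"wx": 0,"wy": 0,"wz": 0,"claw": 0}
    - {"x": 17,"y": -34.3,"z": 4.4,"wx": 0,"wy": 0,"wz": 0,"claw": 0}
    - {"x": 24,"y": -34.3,"z": 4.8,"wx": 0,"wy": 0,"wz": 0,"claw": 0}
    - {"x": 24,"y": -34.3,"z": 5.2,"wx": 0,"wy": 0,"wz": 0,"claw": 0}
    - {"x": 24,"y": -34.3,"z": 5.2,"wx": 0,"wy": 0,"wz": 0,"claw": 0}
    - {"x": 0,"y": 0,"z": 0,"wx": 0,"wy": 0,"wz": 0,"claw": 0}
    - {"x": 0,"y": 0,"z": 0,"wx": 0,"wy": 0,"wz": 0,"claw": 0}
    - {"x": 0,"y": 0,"z": 0,"wx": 0,"wy": 0,"wz": 0,"claw": 0}

```text
time_s: 21.53
position: [0.5985, -0.1951, 0.1425]
tcp_rot: [[0.944, -0.279, 0.174], [-0.28, -0.96, -0.019], [0.172, -0.031, -0.985]]
force: [0.1, 0.6, -0.5]
gripper_width: 0.05
finger_force: 15.0
```

```bash
sed -i 's/w\[...,2\]>.06)/w[...,2]>.08)/' v.py; python3 v.py 3; python3 - <<'E'
from w import *
p,R=pose(); m=M(0,-80,0)
t=m+[-.0004,0,.0645]; print(delta(t))
for x in(-37.5,37.5):
  for y in(-93.5,93.5): print('body',inv(t+R@np.array([x,y,-50])/1000).round(0))
E
```

```text
[ 0.5985 -0.1951  0.1425] 0.05001645498091664 14.999861012329347 cradle [ 0.6009 -0.194   0.    ]
capsule 5949 ((601.8283081054688, -194.29037475585938), 29.655094146728516) [ 0.599  -0.1955  0.1352] z 0.134977497758634
floor pts 174
[-11.7   0.2  77.2]
body [-12.  22. 110.]
body [ -76. -154.  104.]
body [ 58.  -3. 123.]
body [  -6. -179.  117.]
```

Emit:
send_rows:
  increments:
    - {"x": -3.7,"y": 0.2,"z": 25,"wx": 0,"wy": 0,"wz": 0,"claw": 0}
    - {"x": -3.7,"y": 0,"z": 25,"wx": 0,"wy": 0,"wz": 0,"claw": 0}
    - {"x": -2.6,"y": 0,"z": 17,"wx": 0,"wy": 0,"wz": 0,"claw": 0}
    - {"x": -1.7,"y": 0,"z": 10.2,"wx": 0,"wy": 0,"wz": 0,"claw": 0}
    - {"x": 0,"y": 0,"z": 0,"wx": 0,"wy": 0,"wz": 0,"claw": 0}
    - {"x": 0,"y": 0,"z": 0,"wx": 0,"wy": 0,"wz": 0,"claw": 0}
    - {"x": 0,"y": 0,"z": 0,"wx": 0,"wy": 0,"wz": 0,"claw": -0.4}
    - {"x": 0,"y": 0,"z": 0,"wx": 0,"wy": 0,"wz": 0,"claw": -0.4}
    - {"x": 0,"y": 0,"z": 0,"wx": 0,"wy": 0,"wz": 0,"claw": -0.4}
    - {"x": 5.2,"y": -0.7,"z": -30,"wx": 0,"wy": 0,"wz": 0,"claw": -0.4}
    - {"x": 5.2,"y": -0.7,"z": -30,"wx": 0,"wy": 0,"wz": 0,"claw": -0.4}
    - {"x": 0,"y": 0,"z": 0,"wx": 0,"wy": 0,"wz": 0,"claw": -0.4}

```text
time_s: 22.58
position: [0.6033, -0.1949, 0.1319]
tcp_rot: [[0.943, -0.279, 0.183], [-0.279, -0.96, -0.024], [0.182, -0.029, -0.983]]
force: [0.4, -0.1, 1.0]
gripper_width: 0.0615
finger_force: 0.0
```

```bash
python3 chk.py 3
```

```text
[ 0.6009 -0.194   0.    ] ((601.4156494140625, -192.8211212158203), 27.12464714050293) 2729 [ 0.0157 -0.0056  0.0489]
```

View pics/chk3.png

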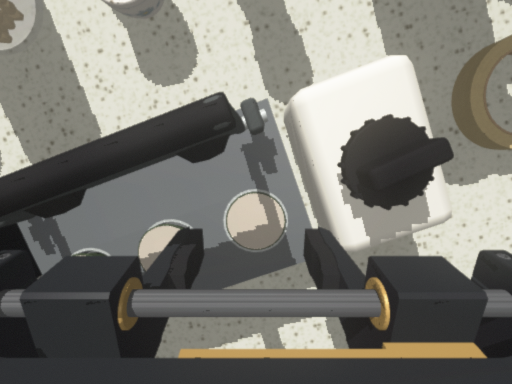

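Emit:
send_rows:
  increments:
    - {"x": 4,"y": -1,"z": -33,"wx": 0,"wy": 0,"wz": 0,"claw": -0.4}
    - {"x": 4,"y": -1,"z": -33,"wx": 0,"wy": 0,"wz": 0,"claw": 1}
    - {"x": 4,"y": -1,"z": -33,"wx": 0,"wy": 0,"wz": 0,"claw": 1}
    - {"x": 4,"y": -1,"z": -33,"wx": 0,"wy": 0,"wz": 0,"claw": 1}
    - {"x": 0,"y": -20,"z": 0,"wx": 0,"wy": -5,"wz": 0,"claw": 1}
    - {"x": 0,"y": -20,"z": 0,"wx": 0,"wy": -5,"wz": 0,"claw": 1}
    - {"x": 0,"y": -20,"z": 0,"wx": 0,"wy": 0,"wz": -6.6,"claw": 1}
    - {"x": 0,"y": -20,"z": 0,"wx": 0,"wy": 0,"wz": -6.6,"claw": 1}
    - {"x": 0,"y": 0,"z": 0,"wx": 0,"wy": 0,"wz": -6.6,"claw": 1}
    - {"x": 0,"y": 0,"z": 0,"wx": 0,"wy": 0,"wz": 0,"claw": 1}
    - {"x": 0,"y": 0,"z": 0,"wx": 0,"wy": 0,"wz": 0,"claw": 1}

```text
time_s: 23.55
position: [0.6142, -0.1146, 0.26]
tcp_rot: [[0.998, 0.059, 0.006], [0.059, -0.998, 0.03], [0.008, -0.03, -1.0]]
force: [-0.1, 0.2, -0.9]
gripper_width: 0.0004
finger_force: 0.0
```

```bash
cat > c.py <<'E'
from w import *
p,R=pose(); print(p,inv(p).round(1),R.round(3).tolist(),sensors.sense()['force'],sensors.sense()['gripper_width'])
img,d,K=cam('wrist'); w=cloud(d,K); 
q=(w-O)*1000; x=np.cos(a)*q[...,0]+np.sin(a)*q[...,1]; y=-np.sin(a)*q[...,0]+np.cos(a)*q[...,1]; z=q[...,2]
m=(abs(y+50)<40)&(z>90)&(z<200)&(x>-60)&(x<110)&(z<p[2]*1000-25)
if m.sum(): print('clamp pts',m.sum(),'x',np.percentile(x[m],[1,50,99]),'z',np.percentile(z[m],[1,50,99])); i=z[m]>np.percentile(z[m],99)-4; print('bar x',np.median(x[m][i]))
for t in sys.argv[1:]:
    X=[float(v) for v in t.split(',')]; print(X,delta(M(*X)))
E
python3 c.py 110,0,260 110,0,175
```

```text
[ 0.6142 -0.1146  0.26  ] [ 18.4  -1.6 260. ] [[0.998, 0.059, 0.006], [0.059, -0.998, 0.03], [0.008, -0.03, -1.0]] [-0.1364  0.2025 -0.8632] 0.000434086676021729
clamp pts 2174 x [61.8479 74.6778 80.1778] z [100.3012 180.717  183.2855]
bar x 73.25242988643674
[110.0, 0.0, 260.0] [91.7 -2.4  0.9]
[110.0, 0.0, 175.0] [91.   0.1 85.9]
```

Emit:
send_rows:
  increments:
    - {"x": 30.5,"y": -0.8,"z": 0,"wx": 0,"wy": 0,"wz": 0,"claw": 1}
    - {"x": 30.5,"y": -0.8,"z": 0,"wx": 0,"wy": 0,"wz": 0,"claw": 1}
    - {"x": 30.5,"y": -0.8,"z": 0,"wx": 0,"wy": 0,"wz": 0,"claw": 1}
    - {"x": 0,"y": 0,"z": 28,"wx": 0,"wy": 0,"wz": 0,"claw": 1}
    - {"x": 0,"y": 0,"z": 28,"wx": 0,"wy": 0,"wz": 0,"claw": 1}
    - {"x": 0,"y": 0,"z": 28,"wx": 0,"wy": 0,"wz": 0,"claw": 1}
    - {"x": 0,"y": 0,"z": 0,"wx": 0,"wy": 0,"wz": 0,"claw": 1}
    - {"x": 0,"y": 0,"z": 0,"wx": 0,"wy": 0,"wz": 0,"claw": 1}

```text
time_s: 24.27
position: [0.7057, -0.1045, 0.1769]
tcp_rot: [[0.998, 0.06, 0.005], [0.06, -0.998, 0.031], [0.007, -0.031, -1.0]]
force: [-0.4, -0.2, 1.5]
gripper_width: 0.0002
finger_force: 0.0
```

```bash
python3 c.py 50,0,172
```

```text
[ 0.7057 -0.1045  0.1769] [110.3   2.7 176.9] [[0.998, 0.06, 0.005], [0.06, -0.998, 0.031], [0.007, -0.031, -1.0]] [-0.4077 -0.2306  1.5163] 0.00023403827897716182
clamp pts 950 x [74.229  76.4308 82.2384] z [ 91.8946 134.5775 151.5016]
bar x 75.44962531374006
[50.0, 0.0, 172.0] [-61.1   2.9   6.3]
```

Emit:
send_rows:
  increments:
    - {"x": -16,"y": 0,"z": 0,"wx": 0,"wy": 0,"wz": 0,"claw": 1}
    - {"x": -11,"y": 0,"z": -3,"wx": 0,"wy": 0,"wz": 0,"claw": 1}
    - {"x": -8,"y": 0,"z": 0,"wx": 0,"wy": 0,"wz": 0,"claw": 1}
    - {"x": -8,"y": 0,"z": 0,"wx": 0,"wy": 0,"wz": 0,"claw": 1}
    - {"x": -10,"y": 0,"z": 4,"wx": 0,"wy": 0,"wz": 0,"claw": 1}
    - {"x": -10,"y": 0,"z": 4,"wx": 0,"wy": 0,"wz": 0,"claw": 1}
    - {"x": -10,"y": 0,"z": 4,"wx": 0,"wy": 0,"wz": 0,"claw": 1}
    - {"x": -9,"y": 0,"z": 5,"wx": 0,"wy": 0,"wz": 0,"claw": 1}
    - {"x": 0,"y": 0,"z": 0,"wx": 0,"wy": 0,"wz": 0,"claw": 1}

```text
time_s: 25.07
position: [0.6242, -0.1093, 0.1648]
tcp_rot: [[0.998, 0.061, 0.01], [0.061, -0.998, 0.029], [0.012, -0.028, -1.0]]
force: [0.0, 0.5, -0.1]
gripper_width: 0.0007
finger_force: 0.0
```

```bash
python3 c.py 12,0,200
```

```text
[ 0.6242 -0.1093  0.1648] [ 28.6   3.1 164.8] [[0.998, 0.061, 0.01], [0.061, -0.998, 0.029], [0.012, -0.028, -1.0]] [ 0.043   0.5277 -0.1061] 0.0007174276192942076
clamp pts 5969 x [20.952  32.7217 56.0934] z [ 96.6668 125.6628 139.6325]
bar x 22.980898824823953
[12.0, 0.0, 200.0] [-16.8   2.1 -35.2]
```

Emit:
send_rows:
  increments:
    - {"x": 2,"y": 0,"z": -22,"wx": 0,"wy": 0,"wz": 0,"claw": 1}
    - {"x": -16,"y": 0,"z": 0,"wx": 0,"wy": 0,"wz": 0,"claw": 1}
    - {"x": 0,"y": 0,"z": 14,"wx": 0,"wy": 0,"wz": 0,"claw": 1}
    - {"x": -7,"y": 0,"z": 8,"wx": 0,"wy": 0,"wz": 0,"claw": 1}
    - {"x": -7,"y": 0,"z": 8,"wx": 0,"wy": 0,"wz": 0,"claw": 1}
    - {"x": -7,"y": 0,"z": 8,"wx": 0,"wy": 0,"wz": 0,"claw": 1}
    - {"x": -3.5,"y": 0,"z": 7.4,"wx": 0,"wy": 0,"wz": 0,"claw": 1}
    - {"x": -3.5,"y": 0,"z": 7.4,"wx": 0,"wy": 0,"wz": 0,"claw": 1}
    - {"x": -3.5,"y": 0,"z": 7.4,"wx": 0,"wy": 0,"wz": 0,"claw": 1}
    - {"x": -3.5,"y": 0,"z": 7.4,"wx": 0,"wy": 0,"wz": 0,"claw": 1}
    - {"x": 0,"y": 0,"z": 0,"wx": 0,"wy": 0,"wz": 0,"claw": 1}

```text
time_s: 26.03
position: [0.5752, -0.11, 0.1152]
tcp_rot: [[0.998, 0.062, 0.005], [0.062, -0.998, 0.031], [0.007, -0.031, -0.999]]
force: [-0.5, -0.4, 0.2]
gripper_width: 0.0004
finger_force: 0.0
```

```bash
python3 c.py -26,0,98 -26,0,87
```

```text
[ 0.5752 -0.11    0.1152] [-20.3   5.5 115.2] [[0.998, 0.062, 0.005], [0.062, -0.998, 0.031], [0.007, -0.031, -0.999]] [-0.4896 -0.4061  0.162 ] 0.00037050171933013026
clamp pts 167 x [-20.2482 -13.3257  -7.0402] z [90.0067 90.0969 90.1899]
bar x -13.325669785544243
[-26.0, 0.0, 98.0] [-6.2  5.9 17.8]
[-26.0, 0.0, 87.0] [-6.3  6.3 28.8]
```

Emit:
send_rows:
  increments:
    - {"x": -2.2,"y": 2,"z": 6,"wx": 0,"wy": 0,"wz": 0,"claw": 1}
    - {"x": -2,"y": 2,"z": 6,"wx": 0,"wy": 0,"wz": 0,"claw": 1}
    - {"x": -2,"y": 2,"z": 6,"wx": 0,"wy": 0,"wz": 0,"claw": 1}
    - {"x": 0,"y": 0,"z": 4,"wx": 0,"wy": 0,"wz": 0,"claw": 1}
    - {"x": 0,"y": 0,"z": 3,"wx": 0,"wy": 0,"wz": 0,"claw": 1}
    - {"x": 0,"y": 0,"z": 3,"wx": 0,"wy": 0,"wz": 0,"claw": 1}
    - {"x": 0,"y": 0,"z": 0,"wx": 0,"wy": 0,"wz": 0,"claw": 1}

```text
time_s: 26.67
position: [0.5701, -0.1161, 0.0881]
tcp_rot: [[0.998, 0.062, 0.007], [0.062, -0.998, 0.03], [0.009, -0.029, -1.0]]
force: [0.0, -0.9, 1.0]
gripper_width: 0.0001
finger_force: 0.4
```

Emit:
send_rows:
  increments:
    - {"x": 0,"y": 0,"z": 1.5,"wx": 0,"wy": 0,"wz": 0,"claw": 1}
    - {"x": 0,"y": 0,"z": 0,"wx": 0,"wy": 0,"wz": 0,"claw": 1}
    - {"x": 0,"y": 0,"z": 0,"wx": 0,"wy": 0,"wz": 0,"claw": 1}

```text
time_s: 26.92
position: [0.5703, -0.116, 0.0874]
tcp_rot: [[0.998, 0.063, 0.008], [0.062, -0.998, 0.03], [0.009, -0.029, -1.0]]
force: [-3.6, -1.5, 5.8]
gripper_width: 0.0008
finger_force: 2.6
```

Emit:
send_rows:
  increments:
    - {"x": 0,"y": 0,"z": 1.5,"wx": 0,"wy": 0,"wz": 0,"claw": 1}
    - {"x": 0,"y": 0,"z": 0,"wx": 0,"wy": 0,"wz": 0,"claw": 1}
    - {"x": 0,"y": 0,"z": 0,"wx": 0,"wy": 0,"wz": 0,"claw": 1}

```text
time_s: 27.17
position: [0.5704, -0.116, 0.0871]
tcp_rot: [[0.998, 0.063, 0.008], [0.063, -0.998, 0.029], [0.01, -0.029, -1.0]]
force: [-7.7, -0.9, 15.4]
gripper_width: 0.0002
finger_force: 7.9
```

Emit:
send_rows:
  increments:
    - {"x": 0,"y": 0,"z": 1,"wx": 0,"wy": 0,"wz": 0,"claw": 1}
    - {"x": 0,"y": 0,"z": 0,"wx": 0,"wy": 0,"wz": 0,"claw": 1}
    - {"x": 0,"y": 0,"z": 0,"wx": 0,"wy": 0,"wz": 0,"claw": 1}

```text
time_s: 27.42
position: [0.5704, -0.116, 0.087]
tcp_rot: [[0.998, 0.063, 0.008], [0.063, -0.998, 0.029], [0.01, -0.028, -1.0]]
force: [-10.7, 0.2, 23.4]
gripper_width: 0.0002
finger_force: 11.5
```

Emit:
send_rows:
  increments:
    - {"x": 0,"y": 0,"z": -20,"wx": 0,"wy": 0,"wz": 0,"claw": 1}
    - {"x": -10,"y": 20,"z": -35,"wx": 0,"wy": 0,"wz": 0,"claw": 0.2}
    - {"x": -10,"y": 35,"z": -20,"wx": 0,"wy": 0,"wz": 0,"claw": -0.3}
    - {"x": 0,"y": 35,"z": -20,"wx": 0,"wy": 0,"wz": 0,"claw": -0.3}
    - {"x": 10,"y": 35,"z": -20,"wx": 0,"wy": 0,"wz": 0,"claw": -0.3}
    - {"x": 10,"y": 35,"z": 0,"wx": 0,"wy": 0,"wz": 0,"claw": -0.3}
    - {"x": 0,"y": 0,"z": 0,"wx": 0,"wy": 0,"wz": 0,"claw": -0.3}
    - {"x": 0,"y": 0,"z": 0,"wx": 0,"wy": 0,"wz": 0,"claw": -0.3}

```text
time_s: 28.08
position: [0.5795, -0.2798, 0.1938]
tcp_rot: [[0.998, 0.061, 0.007], [0.06, -0.998, 0.031], [0.009, -0.03, -0.999]]
force: [0.1, 0.2, 0.5]
gripper_width: 0.0451
finger_force: 0.0
```

```bash
cat > cap.py <<'E'
from w import *
s=sensors.sense(); p,R=pose(); print(p,inv(p).round(1),R.round(3).tolist(),np.array(s['joints']),s['gripper_width'])
img,d,K=cam('wrist'); w=cloud(d,K)
q=(w-O)*1000; x=np.cos(a)*q[...,0]+np.sin(a)*q[...,1]; y=-np.sin(a)*q[...,0]+np.cos(a)*q[...,1]; z=q[...,2]
m=(abs(y+180)<45)&(abs(x-22)<45)&(z>118)&(z<136)
r=cv2.minAreaRect(np.c_[x[m],y[m]].astype(np.float32)); bp=cv2.boxPoints(r); e=[bp[1]-bp[0],bp[2]-bp[1]]; L=max(e,key=np.linalg.norm)
wa=np.degrees(np.arctan2(L[1],L[0]))+3.65; ya=np.degrees(np.arctan2(R[1,1],R[0,1]))
dyaw=(wa+90-ya+90)%180-90 # world ccw turn wanted for closing axis
print('wing',m.sum(),r[:2],'axis world deg',wa,'turn tool wz by',-dyaw,'or',-dyaw+180, -dyaw-180)
print('delta above', delta(M(r[0][0],r[0][1],115)))
k=(abs(y)<90)&(z>40)&(z<100)&(x>-40)&(x<85); print('clamp z',np.percentile(z[k],[50,99])if k.sum() else None)
E
python3 cap.py
```

```text
[ 0.5795 -0.2798  0.1938] [ -26.9 -164.3  193.8] [[0.998, 0.061, 0.007], [0.06, -0.998, 0.031], [0.009, -0.03, -0.999]] [-0.6424  0.6251  1.1786  0.0298  1.3508  0.8612] 0.04510777162546592
wing 1184 ((20.08421516418457, -179.36968994140625), (14.388357162475586, 45.704280853271484)) axis world deg -81.24713 turn tool wz by 84.72102009114099 or 264.721020091141 -95.27897990885901
delta above [46.3 18.8 78.7]
clamp z [63.5857 72.8626]
```

Emit:
send_rows:
  increments:
    - {"x": 0,"y": 0,"z": 0,"wx": 0,"wy": 0,"wz": -7.1,"claw": -0.3}
    - {"x": 0,"y": 0,"z": 0,"wx": 0,"wy": 0,"wz": -7.1,"claw": -0.3}
    - {"x": 0,"y": 0,"z": 0,"wx": 0,"wy": 0,"wz": -7.1,"claw": -0.3}
    - {"x": 0,"y": 0,"z": 0,"wx": 0,"wy": 0,"wz": -7.1,"claw": -0.3}
    - {"x": 0,"y": 0,"z": 0,"wx": 0,"wy": 0,"wz": -7.1,"claw": -0.3}
    - {"x": 0,"y": 0,"z": 0,"wx": 0,"wy": 0,"wz": -7.1,"claw": -0.3}
    - {"x": 0,"y": 0,"z": 0,"wx": 0,"wy": 0,"wz": -7.1,"claw": -0.3}
    - {"x": 0,"y": 0,"z": 0,"wx": 0,"wy": 0,"wz": -7.1,"claw": -0.3}
    - {"x": 0,"y": 0,"z": 0,"wx": 0,"wy": 0,"wz": -7.1,"claw": -0.3}
    - {"x": 0,"y": 0,"z": 0,"wx": 0,"wy": 0,"wz": -7.1,"claw": -0.3}
    - {"x": 0,"y": 0,"z": 0,"wx": 0,"wy": 0,"wz": -7.1,"claw": -0.3}
    - {"x": 0,"y": 0,"z": 0,"wx": 0,"wy": 0,"wz": -7.1,"claw": -0.3}

```text
time_s: 29.13
position: [0.5795, -0.277, 0.1947]
tcp_rot: [[0.013, 1.0, 0.007], [0.999, -0.014, 0.031], [0.031, 0.007, -1.0]]
force: [-0.4, -0.4, 0.5]
gripper_width: 0.057
finger_force: 0.0
```

Emit:
send_rows:
  increments:
    - {"x": 0,"y": 0,"z": 0,"wx": 0,"wy": 0,"wz": -5,"claw": -0.4}
    - {"x": 0,"y": 0,"z": 0,"wx": 0,"wy": 0,"wz": -5,"claw": -0.4}
    - {"x": 0,"y": 0,"z": 0,"wx": 1.7,"wy": 0,"wz": 0,"claw": -0.4}
    - {"x": 0,"y": 0,"z": 0,"wx": 0,"wy": 0,"wz": 0,"claw": -0.4}
    - {"x": 0,"y": 0,"z": 0,"wx": 0,"wy": 0,"wz": 0,"claw": -0.4}

```text
time_s: 29.55
position: [0.5797, -0.2774, 0.1946]
tcp_rot: [[-0.154, 0.988, -0.022], [0.988, 0.154, 0.026], [0.029, -0.017, -0.999]]
force: [-0.2, 0.3, 0.2]
gripper_width: 0.0618
finger_force: 0.0
```

```bash
python3 cap.py; python3 -c "
from h import *
print(delta(M(20.5,-179.4,110)))"
```

```text
[ 0.5797 -0.2774  0.1946] [ -26.5 -161.9  194.6] [[-0.154, 0.988, -0.022], [0.988, 0.154, 0.026], [0.029, -0.017, -0.999]] [-0.6315  0.6352  1.1593  0.0085  1.3799 -0.7879] 0.06175357593834989
wing 550 ((19.66151237487793, -178.2830810546875), (14.103522300720215, 44.91494369506836)) axis world deg -81.26646 turn tool wz by 0.1426342461118395 or 180.14263424611184 -179.85736575388816
delta above [-22.5  46.   78.3]
clamp z [65.3078 72.7774]
[-23.8  46.8  83.2]
```

Emit:
send_rows:
  increments:
    - {"x": -11,"y": 23,"z": 0,"wx": -1,"wy": -1.7,"wz": 0,"claw": -0.4}
    - {"x": -11,"y": 23,"z": 0,"wx": 0,"wy": 0,"wz": 0,"claw": -0.4}
    - {"x": 0,"y": 0,"z": 0,"wx": 0,"wy": 0,"wz": 0,"claw": -0.4}
    - {"x": 0,"y": 0,"z": 0,"wx": 0,"wy": 0,"wz": 0,"claw": -0.4}

```text
time_s: 29.93
position: [0.6285, -0.2931, 0.1932]
tcp_rot: [[-0.153, 0.988, -0.001], [0.988, 0.153, -0.0], [-0.0, -0.001, -1.0]]
force: [-0.4, -0.4, 0.1]
gripper_width: 0.0617
finger_force: 0.0
```

```bash
python3 cap.py; python3 -c "
from h import *
print(delta(M(20,-179,119)))"
```

```text
[ 0.6285 -0.2931  0.1932] [  21.2 -180.6  193.2] [[-0.153, 0.988, -0.001], [0.988, 0.153, -0.0], [-0.0, -0.001, -1.0]] [-0.6047  0.7417  0.9788 -0.0006  1.4214 -0.7586] 0.06169790628211094
wing 970 ((19.91834259033203, -178.7479705810547), (13.869161605834961, 45.66474914550781)) axis world deg -80.90088 turn tool wz by -0.27189636051602406 or 179.72810363948398 -180.27189636051602
delta above [ 1.9 -0.5 78.6]
clamp z [65.2147 72.842 ]
[ 1.6 -0.5 74.6]
```

Emit:
send_rows:
  increments:
    - {"x": 1.7,"y": -0.5,"z": 30,"wx": 0,"wy": 0,"wz": 0,"claw": -0.4}
    - {"x": 0,"y": 0,"z": 30,"wx": 0,"wy": 0,"wz": 0,"claw": -0.4}
    - {"x": 0,"y": 0,"z": 14.6,"wx": 0,"wy": 0,"wz": 0,"claw": -0.4}
    - {"x": 0,"y": 0,"z": 0,"wx": 0,"wy": 0,"wz": 0,"claw": -0.4}
    - {"x": 0,"y": 0,"z": 0,"wx": 0,"wy": 0,"wz": 0,"claw": 1}
    - {"x": 0,"y": 0,"z": 0,"wx": 0,"wy": 0,"wz": 0,"claw": 1}
    - {"x": 0,"y": 0,"z": 0,"wx": 0,"wy": 0,"wz": 0,"claw": 1}
    - {"x": 0,"y": 0,"z": 0,"wx": 0,"wy": 0,"wz": 0,"claw": 1}
    - {"x": 0,"y": 0,"z": 0,"wx": 0,"wy": 0,"wz": 0,"claw": 1}
    - {"x": 0,"y": 0,"z": 0,"wx": 0,"wy": 0,"wz": 0,"claw": 1}
  force: 40

```text
time_s: 30.82
position: [0.6276, -0.2921, 0.1199]
tcp_rot: [[-0.153, 0.988, 0.0], [0.988, 0.153, -0.001], [-0.001, 0.0, -1.0]]
force: [-0.2, 0.4, 0.3]
gripper_width: 0.0239
finger_force: 0.0
```

```bash
cat > t.py <<'E'
from w import *
s=sensors.sense(); p,R=pose(); print(p,inv(p).round(1),'xdir',np.degrees(np.arctan2(R[1,0],R[0,0])).round(2),'F',np.array(s['force']),'T',np.array(s['wrist_torque']),'tau6',s['tau'][5],s['joints'][5],s['gripper_width'],s['finger_force'])
E
python3 t.py
```

```text
[ 0.6276 -0.2921  0.1199] [  20.4 -179.5  119.9] xdir 98.8 F [-0.2245  0.4062  0.3292] T [-0.0146 -0.1377  0.0436] tau6 5.5511070513603045e-05 -0.7573001884779422 0.023890078179209143 0.0
```

Emit:
send_rows:
  increments:
    - {"x": 0,"y": 0,"z": 0,"wx": 0,"wy": 0,"wz": 0,"claw": 1}
    - {"x": 0,"y": 0,"z": 0,"wx": 0,"wy": 0,"wz": 0,"claw": 1}
    - {"x": 0,"y": 0,"z": 0,"wx": 0,"wy": 0,"wz": 0,"claw": 1}
    - {"x": 0,"y": 0,"z": 0,"wx": 0,"wy": 0,"wz": 5,"claw": 1}
    - {"x": 0,"y": 0,"z": 0,"wx": 0,"wy": 0,"wz": 5,"claw": 1}
    - {"x": 0,"y": 0,"z": 0,"wx": 0,"wy": 0,"wz": 5,"claw": 1}
    - {"x": 0,"y": 0,"z": 0,"wx": 0,"wy": 0,"wz": 5,"claw": 1}
    - {"x": 0,"y": 0,"z": 0,"wx": 0,"wy": 0,"wz": 5,"claw": 1}

```text
time_s: 31.48
position: [0.6274, -0.292, 0.1196]
tcp_rot: [[0.283, 0.959, -0.001], [0.959, -0.283, -0.001], [-0.001, -0.0, -1.0]]
force: [-1.9, -0.2, 1.8]
gripper_width: 0.0139
finger_force: 40.0
```

```bash
python3 t.py
```

```text
[ 0.6274 -0.292   0.1196] [  20.2 -179.5  119.6] xdir 73.56 F [-1.9138 -0.2169  1.7612] T [0.034  0.174  0.0082] tau6 -1.3458581641316414 -0.31675155970158686 0.01391709723320923 39.99769812449813
```

Emit:
send_rows:
  increments:
    - {"x": 0,"y": 0,"z": 0,"wx": 0,"wy": 0,"wz": 5,"claw": 1}
    - {"x": 0,"y": 0,"z": 0,"wx": 0,"wy": 0,"wz": 5,"claw": 1}
    - {"x": 0,"y": 0,"z": 0,"wx": 0,"wy": 0,"wz": 5,"claw": 1}
    - {"x": 0,"y": 0,"z": 0,"wx": 0,"wy": 0,"wz": 5,"claw": 1}

```text
time_s: 31.82
position: [0.6273, -0.292, 0.1196]
tcp_rot: [[0.594, 0.804, -0.001], [0.804, -0.594, -0.001], [-0.001, -0.0, -1.0]]
force: [-1.7, -0.1, 2.1]
gripper_width: 0.0136
finger_force: 40.0
```

```bash
python3 t.py
```

```text
[ 0.6273 -0.292   0.1196] [  20.1 -179.4  119.6] xdir 53.56 F [-1.7248 -0.1048  2.1012] T [0.082  0.2469 0.0774] tau6 -1.3457640632987022 0.03232945282167298 0.013586768172287161 39.99785391613841
```

Emit:
send_rows:
  increments:
    - {"x": 0,"y": 0,"z": 0,"wx": 0,"wy": 0,"wz": 4,"claw": 1}
    - {"x": 0,"y": 0,"z": 0,"wx": 0,"wy": 0,"wz": 4,"claw": 1}

```text
time_s: 31.98
position: [0.6272, -0.292, 0.1196]
tcp_rot: [[0.7, 0.714, -0.001], [0.714, -0.7, -0.001], [-0.001, -0.0, -1.0]]
force: [-2.6, 1.8, 1.2]
gripper_width: 0.0136
finger_force: 40.0
```

```bash
python3 t.py
```

```text
[ 0.6272 -0.292   0.1196] [  20.1 -179.4  119.6] xdir 45.6 F [-2.5699  1.7566  1.2401] T [0.1405 0.3169 0.0044] tau6 -1.0307236388325691 0.1711892114724627 0.013627860678305181 39.998624213039875
```

Emit:
send_rows:
  increments:
    - {"x": 0,"y": 0,"z": 0,"wx": 0,"wy": 0,"wz": 4,"claw": 1}
    - {"x": 0,"y": 0,"z": 0,"wx": 0,"wy": 0,"wz": 4,"claw": 1}
    - {"x": 0,"y": 0,"z": 0,"wx": 0,"wy": 0,"wz": 4,"claw": 1}

```text
time_s: 32.23
position: [0.6272, -0.2919, 0.1195]
tcp_rot: [[0.833, 0.554, -0.001], [0.554, -0.833, -0.001], [-0.001, -0.0, -1.0]]
force: [-2.4, 1.1, 2.3]
gripper_width: 0.0137
finger_force: 40.0
```

```bash
python3 t.py
```

```text
[ 0.6272 -0.2919  0.1195] [  20.  -179.3  119.5] xdir 33.61 F [-2.4494  1.0689  2.2742] T [0.121  0.4219 0.1426] tau6 -0.9601740539073944 0.3805239168550375 0.013721020643657026 39.99942608177662
```

Emit:
send_rows:
  increments:
    - {"x": 0,"y": 0,"z": 0,"wx": 0,"wy": 0,"wz": 4,"claw": 1}
    - {"x": 0,"y": 0,"z": 0,"wx": 0,"wy": 0,"wz": 4,"claw": 1}

```text
time_s: 32.4
position: [0.6272, -0.2919, 0.1195]
tcp_rot: [[0.902, 0.432, -0.001], [0.432, -0.902, -0.001], [-0.001, 0.0, -1.0]]
force: [-1.8, 0.9, 2.4]
gripper_width: 0.0139
finger_force: 40.0
```

```bash
python3 t.py
```

```text
[ 0.6272 -0.2919  0.1195] [  20.  -179.3  119.5] xdir 25.62 F [-1.7547  0.9277  2.3894] T [0.2092 0.4094 0.1791] tau6 -0.9286199882626534 0.5199422690585277 0.013857124410700796 39.99855246394873
```

Emit:
send_rows:
  increments:
    - {"x": 0,"y": 0,"z": 0,"wx": 0,"wy": 0,"wz": 0,"claw": 1}
    - {"x": 0,"y": 0,"z": 0,"wx": 0,"wy": 0,"wz": 0,"claw": 1}

```text
time_s: 32.57
position: [0.6272, -0.2919, 0.1196]
tcp_rot: [[0.899, 0.437, -0.001], [0.437, -0.899, -0.001], [-0.001, 0.0, -1.0]]
force: [-3.4, 1.7, 2.7]
gripper_width: 0.0138
finger_force: 40.0
```

```bash
cat > t2.py <<'E'
from w import *
T=[]
for i in range(10):
    T.append(sensors.sense()['wrist_torque'][2]); viewer.camera('scene')
s=sensors.sense(); p,R=pose(); print('xdir',np.degrees(np.arctan2(R[1,0],R[0,0])).round(2),'Tz mean',np.mean(T).round(3),'sd',np.std(T).round(3),s['tau'][5],s['joints'][5],s['time_s'])
E
python3 t2.py
```

```text
xdir 25.85 Tz mean -0.021 sd 0.017 -0.005671291291946545 0.5159093060650017 33.0667
```

Emit:
send_rows:
  increments:
    - {"x": 0,"y": 0,"z": 0,"wx": 0,"wy": 0,"wz": 4,"claw": 1}
    - {"x": 0,"y": 0,"z": 0,"wx": 0,"wy": 0,"wz": 0,"claw": 1}

```text
time_s: 33.23
position: [0.6273, -0.2919, 0.1195]
tcp_rot: [[0.929, 0.369, -0.001], [0.369, -0.929, -0.001], [-0.001, 0.0, -1.0]]
force: [-4.7, 2.4, 3.9]
gripper_width: 0.0135
finger_force: 40.0
```

```bash
python3 t2.py
```

```text
xdir 21.85 Tz mean 0.0 sd 0.032 -0.004480792558752 0.5856934309332709 33.7333
```

Emit:
send_rows:
  increments:
    - {"x": 0,"y": 0,"z": 0,"wx": 0,"wy": 0,"wz": 3,"claw": 1}

```text
time_s: 33.82
position: [0.6272, -0.2918, 0.1195]
tcp_rot: [[0.946, 0.324, -0.001], [0.324, -0.946, -0.001], [-0.001, 0.0, -1.0]]
force: [-5.4, 2.5, 4.8]
gripper_width: 0.0136
finger_force: 40.0
```

```bash
python3 t.py
```

```text
[ 0.6272 -0.2918  0.1195] [  20.1 -179.3  119.5] xdir 18.88 F [-5.4117  2.4839  4.8186] T [0.4736 0.9443 0.237 ] tau6 -1.3215947896242142 0.6376283991551955 0.013576773652517242 39.999076779931784
```

Emit:
send_rows:
  increments:
    - {"x": 0,"y": 0,"z": 0,"wx": 0,"wy": 0,"wz": 3,"claw": 1}

```text
time_s: 33.9
position: [0.6272, -0.2918, 0.1195]
tcp_rot: [[0.962, 0.271, -0.001], [0.271, -0.962, -0.001], [-0.001, 0.0, -1.0]]
force: [-5.6, 3.1, 3.7]
gripper_width: 0.0141
finger_force: 40.0
```

```bash
python3 t.py
```

```text
[ 0.6272 -0.2918  0.1195] [  20.1 -179.3  119.5] xdir 15.74 F [-5.6298  3.0661  3.6916] T [0.4379 0.896  0.1872] tau6 -0.760762095451355 0.6924408412258553 0.0140566705339586 39.999519204720855
```

Emit:
send_rows:
  increments:
    - {"x": 0,"y": 0,"z": 0,"wx": 0,"wy": 0,"wz": 3,"claw": 1}

```text
time_s: 33.98
position: [0.6272, -0.2918, 0.1195]
tcp_rot: [[0.975, 0.22, -0.001], [0.22, -0.975, -0.001], [-0.001, 0.0, -1.0]]
force: [-5.3, 2.8, 4.4]
gripper_width: 0.0136
finger_force: 40.0
```

```bash
python3 t.py
```

```text
[ 0.6272 -0.2918  0.1195] [  20.1 -179.3  119.5] xdir 12.73 F [-5.305   2.7731  4.3617] T [0.4246 0.8564 0.1392] tau6 -0.659736692905426 0.7450285903257234 0.013630027136317266 39.99977485276759
```

Emit:
send_rows:
  increments:
    - {"x": 0,"y": 0,"z": 0,"wx": 0,"wy": 0,"wz": 0,"claw": -0.4}
    - {"x": 0,"y": 0,"z": 0,"wx": 0,"wy": 0,"wz": 0,"claw": -0.4}
    - {"x": 0,"y": 0,"z": 0,"wx": 0,"wy": 0,"wz": 0,"claw": -0.4}
    - {"x": 0,"y": 0,"z": 0,"wx": 0,"wy": 0,"wz": 0,"claw": -0.4}
    - {"x": 0,"y": 0,"z": -30,"wx": 0,"wy": 0,"wz": 0,"claw": -0.4}
    - {"x": 0,"y": 0,"z": -40,"wx": 0,"wy": 0,"wz": 0,"claw": -0.4}
    - {"x": -20,"y": 0,"z": -30,"wx": 0,"wy": 0,"wz": 0,"claw": -0.4}
    - {"x": -40,"y": 0,"z": 0,"wx": 0,"wy": 0,"wz": 0,"claw": -0.4}
    - {"x": -40,"y": 0,"z": 0,"wx": 0,"wy": 0,"wz": 0,"claw": -0.4}
    - {"x": -40,"y": 0,"z": 0,"wx": 0,"wy": 0,"wz": 0,"claw": -0.4}
    - {"x": 0,"y": 0,"z": 0,"wx": 0,"wy": 0,"wz": 0,"claw": -0.4}
    - {"x": 0,"y": 0,"z": 0,"wx": 0,"wy": 0,"wz": 0,"claw": -0.4}

```text
time_s: 34.98
position: [0.4899, -0.3235, 0.2201]
tcp_rot: [[0.976, 0.22, 0.0], [0.22, -0.976, -0.002], [0.0, 0.002, -1.0]]
force: [0.5, -0.4, 0.5]
gripper_width: 0.0622
finger_force: 0.0
```

```bash
python3 - <<'E'
from w import *
s=sensors.sense(); p,R=pose(); print(p,R.round(3).tolist(),s['joints'],s['gripper_width'])
img,d,K=cam('top'); save('top2',img[110:290,110:390],2.8); w=cloud(d,K); X,Y,Z=w[...,0],w[...,1],w[...,2]
m=(X>.38)&(X<.52)&(Y>.0)&(Y<.18)
q=w[m&(Z>.012)&(Z<.06)]; h=np.histogram(q[:,1],bins=np.arange(.03,.16,.01)); print(h[0],np.percentile(q,[1,99],axis=0))
q=w[m&(Z>.046)&(Z<.058)]; print('rim',len(q),cv2.minAreaRect((q[:,:2]*1000).astype(np.float32)))
q=q[q[:,1]<.122]
A=np.c_[2*q[:,:2],np.ones(len(q))]; c=np.linalg.lstsq(A,(q[:,:2]**2).sum(1),rcond=None)[0]; print('circle',c[:2],np.sqrt(c[2]+c[:2]@c[:2]))
for r in finder.look_for('cup_mid','top')+finder.look_for('cup_handle','top'): print(r)
print('spout',M(-30,175,66))
E
```

```text
[ 0.4899 -0.3235  0.2201] [[0.976, 0.22, 0.0], [0.22, -0.976, -0.002], [0.0, 0.002, -1.0]] [-0.7828  0.4739  1.3515 -0.0008  1.3148  0.5665] 0.0621597960334636
[ 0  0 21 34 30 40 43 68 32 17 10  1] [[0.4273 0.0532 0.0126]
 [0.4856 0.1356 0.0542]]
rim 103 ((458.2738037109375, 89.86940002441406), (76.2593002319336, 62.078678131103516), 79.76728057861328)
circle [0.4565 0.0843] 0.030369679093306658
{'xyz': [0.4543, 0.0941, 0.0211], 'score': 0.77}
{'xyz': [0.3455, -0.1584, 0.0412], 'score': 0.47}
{'xyz': [0.4542, 0.0938, 0.021], 'score': 0.74}
spout [0.5547 0.0585 0.066 ]
```

View pics/top2.png

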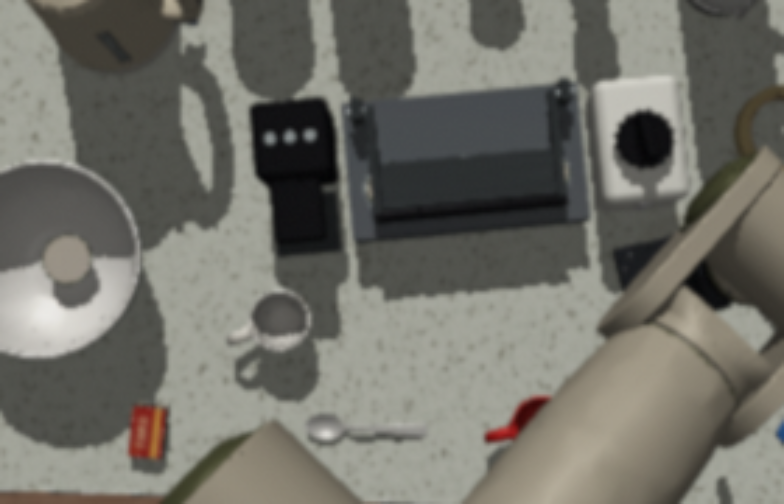

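Emit:
send_rows:
  increments:
    - {"x": 5.2,"y": -37,"z": 5,"wx": 0,"wy": 0,"wz": 0,"claw": -0.4}
    - {"x": 5.2,"y": -37,"z": 5,"wx": 0,"wy": 0,"wz": 0,"claw": -0.9}
    - {"x": 5.2,"y": -37,"z": 5,"wx": 0,"wy": 0,"wz": 0,"claw": -0.9}
    - {"x": 5.2,"y": -37,"z": 5,"wx": 0,"wy": 0,"wz": 0,"claw": -0.9}
    - {"x": 5.2,"y": -37,"z": 5,"wx": 0,"wy": 0,"wz": 0,"claw": -0.9}
    - {"x": 5.2,"y": -37,"z": 5,"wx": 0,"wy": 0,"wz": 0,"claw": -0.9}
    - {"x": 5.2,"y": -37,"z": 5,"wx": 0,"wy": 0,"wz": 0,"claw": -0.9}
    - {"x": 5.2,"y": -37,"z": 5,"wx": 0,"wy": 0,"wz": 0,"claw": -0.9}
    - {"x": 5.2,"y": -37,"z": 5,"wx": 0,"wy": 0,"wz": 0,"claw": -0.9}
    - {"x": 5.2,"y": -37,"z": 5,"wx": 0,"wy": 0,"wz": 0,"claw": -0.9}
    - {"x": 5.2,"y": -37,"z": 5,"wx": 0,"wy": 0,"wz": 0,"claw": -0.9}

```text
time_s: 36.05
position: [0.4569, 0.0891, 0.1639]
tcp_rot: [[0.975, 0.223, 0.001], [0.223, -0.975, -0.001], [0.0, 0.001, -1.0]]
force: [0.5, 1.0, -0.9]
gripper_width: 0.0837
finger_force: 0.0
```

Emit:
send_rows:
  increments:
    - {"x": 0,"y": 0,"z": 0,"wx": 0,"wy": 0,"wz": -7,"claw": -0.9}
    - {"x": 0,"y": 0,"z": 0,"wx": 0,"wy": 0,"wz": -7,"claw": -0.9}
    - {"x": 0,"y": 0,"z": 0,"wx": 0,"wy": 0,"wz": -7,"claw": -0.9}
    - {"x": 0,"y": 0,"z": 0,"wx": 0,"wy": 0,"wz": -7,"claw": -0.9}
    - {"x": 0,"y": 0,"z": 0,"wx": 0,"wy": 0,"wz": -7,"claw": -0.9}
    - {"x": 0,"y": 0,"z": 0,"wx": 0,"wy": 0,"wz": -7,"claw": -0.9}
    - {"x": 0,"y": 0,"z": 0,"wx": 0,"wy": 0,"wz": -7,"claw": -0.9}
    - {"x": 0,"y": 0,"z": 0,"wx": 0,"wy": 0,"wz": -7,"claw": -0.9}
    - {"x": 0,"y": 0,"z": 0,"wx": 0,"wy": 0,"wz": -7,"claw": -0.9}
    - {"x": 0,"y": 0,"z": 0,"wx": 0,"wy": 0,"wz": -7,"claw": -0.9}
    - {"x": 0,"y": 0,"z": 0,"wx": 0,"wy": 0,"wz": -7,"claw": -0.9}
    - {"x": 0,"y": 0,"z": 0,"wx": 0,"wy": 0,"wz": -7,"claw": -0.9}

```text
time_s: 37.05
position: [0.4574, 0.0874, 0.164]
tcp_rot: [[-0.126, 0.992, 0.0], [0.992, 0.126, -0.001], [-0.001, 0.0, -1.0]]
force: [0.0, 0.9, -0.1]
gripper_width: 0.0834
finger_force: 0.0
```

Emit:
send_rows:
  increments:
    - {"x": 0,"y": 0,"z": 0,"wx": 0,"wy": 0,"wz": -7,"claw": -0.9}
    - {"x": 0,"y": 0,"z": 0,"wx": 0,"wy": 0,"wz": -7,"claw": -0.9}
    - {"x": 0,"y": 0,"z": 0,"wx": 0,"wy": 0,"wz": -7,"claw": -0.9}
    - {"x": 0,"y": 0,"z": 0,"wx": 0,"wy": 0,"wz": -5,"claw": -0.9}
    - {"x": 0,"y": 0,"z": 0,"wx": 0,"wy": 0,"wz": 0,"claw": -0.9}
    - {"x": 0,"y": 0,"z": 0,"wx": 0,"wy": 0,"wz": 0,"claw": -0.9}

```text
time_s: 37.55
position: [0.4571, 0.0872, 0.164]
tcp_rot: [[-0.54, 0.841, -0.0], [0.841, 0.54, -0.001], [-0.001, -0.001, -1.0]]
force: [-0.2, 0.3, 1.0]
gripper_width: 0.0835
finger_force: 0.0
```

```bash
cat > cup.py <<'E'
from w import *
s=sensors.sense(); p,R=pose(); print(p,R.round(3).tolist(),s['joints'],s['gripper_width'])
img,d,K=cam('wrist'); w=cloud(d,K); X,Y,Z=w[...,0],w[...,1],w[...,2]
c0=[float(v) for v in sys.argv[1:3]]
q=w[(np.hypot(X-c0[0],Y-c0[1])<.075)&(Z>.047)&(Z<.056)]
c=np.array(c0)
for i in range(6): # circle fit to the rim, dropping the handle
    k=q[abs(np.hypot(q[:,0]-c[0],q[:,1]-c[1])-.030)<(.012 if i<3 else .004)]; A=np.c_[2*k[:,:2],np.ones(len(k))]; r=np.linalg.lstsq(A,(k[:,:2]**2).sum(1),rcond=None)[0]; c=r[:2]
print('cup',c,np.sqrt(r[2]+c@c),len(k),'machine',inv([*c,.05]).round(1))
rr=np.hypot(X-c[0],Y-c[1]); h=w[(rr>.038)&(rr<.062)&(Z>.02)&(Z<.056)]; hm=np.median(h,axis=0); print('handle',len(h),hm,'angle',np.degrees(np.arctan2(hm[1]-c[1],hm[0]-c[0])),'rmax',np.percentile(np.hypot(h[:,0]-c[0],h[:,1]-c[1]),98), 'z',np.percentile(h[:,2],[5,98]))
print('to cup',delta([*c,.047])); save('cup'+str(int(s['time_s'])),img)
E
python3 cup.py .4565 .0843
```

```text
[0.4571 0.0872 0.164 ] [[-0.54, 0.841, -0.0], [0.841, 0.54, -0.001], [-0.001, -0.001, -1.0]] [-0.0636  0.2789  1.7935 -0.0011  1.0691 -0.634 ] 0.08354423084474495
cup [0.4555 0.0856] 0.029938913618077274 705 machine [-127.3  208.4   50. ]
handle 331 [0.4385 0.1316 0.0467] angle 110.23527074744536 rmax 0.059526333520981425 z [0.0333 0.0496]
to cup [ -0.3  -1.9 117. ]
```

Emit:
send_rows:
  increments:
    - {"x": -0.3,"y": -1.9,"z": 35,"wx": 0,"wy": 0,"wz": 0,"claw": -0.9}
    - {"x": 0,"y": 0,"z": 35,"wx": 0,"wy": 0,"wz": 0,"claw": -0.9}
    - {"x": 0,"y": 0,"z": 30,"wx": 0,"wy": 0,"wz": 0,"claw": -0.9}
    - {"x": 0,"y": 0,"z": 17,"wx": 0,"wy": 0,"wz": 0,"claw": -0.9}
    - {"x": 0,"y": 0,"z": 0,"wx": 0,"wy": 0,"wz": 0,"claw": -0.9}
    - {"x": 0,"y": 0,"z": 0,"wx": 0,"wy": 0,"wz": 0,"claw": 0}
    - {"x": 0,"y": 0,"z": 0,"wx": 0,"wy": 0,"wz": 0,"claw": 0}
    - {"x": 0,"y": 0,"z": 0,"wx": 0,"wy": 0,"wz": 0,"claw": 0}
    - {"x": 0,"y": 0,"z": 0,"wx": 0,"wy": 0,"wz": 0,"claw": 0}
    - {"x": 0,"y": 0,"z": 0,"wx": 0,"wy": 0,"wz": 0,"claw": 0}
  force: 15

```text
time_s: 38.43
position: [0.4559, 0.0852, 0.0483]
tcp_rot: [[-0.541, 0.841, 0.002], [0.841, 0.541, -0.001], [-0.002, 0.001, -1.0]]
force: [-1.0, -0.2, 7.9]
gripper_width: 0.0607
finger_force: 15.0
```

```bash
python3 t.py; python3 -c "
from h import *
p,R=pose(); print(delta(M(-118,175,p[2]*1000+4)))"
```

```text
[0.4559 0.0852 0.0483] [-126.9  207.9   48.3] xdir 122.78 F [-1.0179 -0.243   7.9134] T [ 0.0857 -0.0132 -0.0254] tau6 -0.005079690454294905 -0.6393834180672154 0.06071703386598205 15.000573820698264
[-33.   -8.2  -3.9]
```

Emit:
send_rows:
  increments:
    - {"x": 0,"y": 0,"z": -4,"wx": 0,"wy": 0,"wz": 0,"claw": 0}
    - {"x": 0,"y": 0,"z": 0,"wx": 0,"wy": 0,"wz": -6.7,"claw": 0}
    - {"x": 0,"y": 0,"z": 0,"wx": 0,"wy": 0,"wz": -6.7,"claw": 0}
    - {"x": 0,"y": 0,"z": 0,"wx": 0,"wy": 0,"wz": -6.7,"claw": 0}
    - {"x": 0,"y": 0,"z": 0,"wx": 0,"wy": 0,"wz": -6.7,"claw": 0}
    - {"x": 0,"y": 0,"z": 0,"wx": 0,"wy": 0,"wz": -6.7,"claw": 0}
    - {"x": 0,"y": 0,"z": 0,"wx": 0,"wy": 0,"wz": -6.7,"claw": 0}
    - {"x": 0,"y": 0,"z": 0,"wx": 0,"wy": 0,"wz": -6.7,"claw": 0}
    - {"x": 0,"y": 0,"z": 0,"wx": 0,"wy": 0,"wz": -6.7,"claw": 0}
    - {"x": 0,"y": 0,"z": 0,"wx": 0,"wy": 0,"wz": -6.7,"claw": 0}
    - {"x": 0,"y": 0,"z": 0,"wx": 0,"wy": 0,"wz": -6.7,"claw": 0}
    - {"x": 0,"y": 0,"z": 0,"wx": 0,"wy": 0,"wz": -6.7,"claw": 0}

```text
time_s: 39.43
position: [0.4551, 0.0852, 0.0514]
tcp_rot: [[-0.957, -0.289, -0.0], [-0.289, 0.957, -0.001], [0.0, -0.001, -1.0]]
force: [-0.0, 0.6, -1.1]
gripper_width: 0.0607
finger_force: 15.0
```

```bash
python3 t.py; python3 -c "
from h import *
p,R=pose(); print(R.round(3).tolist(),delta(M(-118,175,p[2]*1000)))"
```

```text
[0.4551 0.0852 0.0514] [-127.7  207.9   51.4] xdir -163.18 F [-0.0362  0.6352 -1.126 ] T [ 0.0752 -0.1785 -0.0023] tau6 1.8617216125130653 -1.9316030127237749 0.06070864697403645 14.995348882885082
[[-0.957, -0.289, -0.0], [-0.289, 0.957, -0.001], [0.0, -0.001, -1.0]] [ -2.  -34.3   0. ]
```

Emit:
send_rows:
  increments:
    - {"x": -1,"y": -17.2,"z": 0,"wx": 0,"wy": 0,"wz": 0,"claw": 0}
    - {"x": -1,"y": -17.1,"z": 0,"wx": 0,"wy": 0,"wz": 0,"claw": 0}
    - {"x": 0,"y": 0,"z": 0,"wx": 0,"wy": 0,"wz": 0,"claw": 0}
    - {"x": 0,"y": 0,"z": 2,"wx": 0,"wy": 0,"wz": 0,"claw": 0}
    - {"x": 0,"y": 0,"z": 2,"wx": 0,"wy": 0,"wz": 0,"claw": 0}
    - {"x": 0,"y": 0,"z": 0,"wx": 0,"wy": 0,"wz": 0,"claw": 0}
    - {"x": 0,"y": 0,"z": 0,"wx": 0,"wy": 0,"wz": 0,"claw": -0.9}
    - {"x": 0,"y": 0,"z": 0,"wx": 0,"wy": 0,"wz": 0,"claw": -0.9}
    - {"x": 0,"y": 0,"z": 0,"wx": 0,"wy": 0,"wz": 0,"claw": -0.9}
    - {"x": 0,"y": 0,"z": -30,"wx": 0,"wy": 0,"wz": 0,"claw": -0.9}
    - {"x": 0,"y": 0,"z": -40,"wx": 0,"wy": 0,"wz": 0,"claw": -0.9}
    - {"x": 0,"y": 0,"z": -40,"wx": 0,"wy": 0,"wz": 0,"claw": -0.9}

```text
time_s: 40.43
position: [0.4659, 0.0534, 0.1579]
tcp_rot: [[-0.959, -0.284, -0.003], [-0.284, 0.959, -0.001], [0.003, 0.0, -1.0]]
force: [0.9, -0.0, 0.9]
gripper_width: 0.0835
finger_force: 0.0
```

Emit:
send_rows:
  increments:
    - {"x": 10,"y": 0,"z": -20,"wx": 0,"wy": 0,"wz": 6.5,"claw": -0.3}
    - {"x": 20,"y": 0,"z": 0,"wx": 0,"wy": 0,"wz": 6.5,"claw": -0.3}
    - {"x": 20,"y": 0,"z": 0,"wx": 0,"wy": -6,"wz": 0,"claw": -0.3}
    - {"x": 0,"y": 0,"z": 0,"wx": 0,"wy": -6,"wz": 0,"claw": -0.3}
    - {"x": 0,"y": 0,"z": 0,"wx": 0,"wy": -6,"wz": 0,"claw": -0.3}
    - {"x": 0,"y": 0,"z": 0,"wx": 0,"wy": -6,"wz": 0,"claw": -0.3}
    - {"x": 0,"y": 0,"z": 0,"wx": 0,"wy": -6,"wz": 0,"claw": -0.3}
    - {"x": 0,"y": 0,"z": 0,"wx": 0,"wy": 0,"wz": 0,"claw": -0.3}
    - {"x": 0,"y": 0,"z": 0,"wx": 0,"wy": 0,"wz": 0,"claw": -0.3}
    - {"x": 0,"y": 0,"z": 0,"wx": 0,"wy": 0,"wz": 0,"claw": -0.3}

```text
time_s: 41.27
position: [0.4181, 0.0454, 0.1776]
tcp_rot: [[-0.865, -0.061, 0.497], [-0.054, 0.998, 0.03], [-0.498, -0.001, -0.867]]
force: [0.2, -0.0, -0.4]
gripper_width: 0.0567
finger_force: 0.0
```

```bash
python3 cup.py .478 .053; python3 - <<'E'
from w import *
print(np.array(viewer.camera_params('wrist')['hand_eye']).round(3))
E
```

```text
[0.4181 0.0454 0.1776] [[-0.865, -0.061, 0.497], [-0.054, 0.998, 0.03], [-0.498, -0.001, -0.867]] [-0.2653 -0.0516  2.2311  0.3458  0.4883 -2.1649] 0.056722198390881405
cup [0.4653 0.0527] 0.030070011678638636 599 machine [-119.6  174.8   50. ]
handle 425 [0.4125 0.0495 0.0448] angle -176.59530899296308 rmax 0.059467796973398414 z [0.0307 0.0494]
to cup [ 24.1   4.5 136.8]
[[-0.001 -0.949 -0.316  0.083]
 [ 1.    -0.001 -0.    -0.   ]
 [-0.    -0.316  0.949 -0.132]
 [ 0.     0.     0.     1.   ]]
```

Emit:
send_rows:
  increments:
    - {"x": 0,"y": 4.6,"z": 0,"wx": 0,"wy": 0,"wz": 0,"claw": -0.3}
    - {"x": 18.4,"y": 0,"z": 31.5,"wx": 0,"wy": 0,"wz": 0,"claw": -0.3}
    - {"x": 18.4,"y": 0,"z": 31.5,"wx": 0,"wy": 0,"wz": 0,"claw": -0.3}
    - {"x": 18.4,"y": 0,"z": 31.5,"wx": 0,"wy": 0,"wz": 0,"claw": -0.3}
    - {"x": 18.3,"y": 0,"z": 31.5,"wx": 0,"wy": 0,"wz": 0,"claw": -0.3}
    - {"x": 0,"y": 0,"z": 0,"wx": 0,"wy": 0,"wz": 0,"claw": -0.3}
    - {"x": 0,"y": 0,"z": 0,"wx": 0,"wy": 0,"wz": 0,"claw": 1}
    - {"x": 0,"y": 0,"z": 0,"wx": 0,"wy": 0,"wz": 0,"claw": 1}
    - {"x": 0,"y": 0,"z": 0,"wx": 0,"wy": 0,"wz": 0,"claw": 1}
    - {"x": 0,"y": 0,"z": 0,"wx": 0,"wy": 0,"wz": 0,"claw": 1}
    - {"x": 0,"y": 0,"z": 0,"wx": 0,"wy": 0,"wz": 0,"claw": 1}
    - {"x": 0,"y": 0,"z": 0,"wx": 0,"wy": 0,"wz": 0,"claw": 1}
  force: 12

```text
time_s: 42.32
position: [0.4227, 0.056, 0.0805]
tcp_rot: [[-0.863, -0.068, 0.5], [-0.054, 0.998, 0.042], [-0.502, 0.009, -0.865]]
force: [-0.4, -0.7, 0.1]
gripper_width: 0.0196
finger_force: 0.0
```

Emit:
send_rows:
  increments:
    - {"x": 0,"y": 0,"z": 0,"wx": 0,"wy": 0,"wz": 0,"claw": 1}
    - {"x": 0,"y": 0,"z": 0,"wx": 0,"wy": 0,"wz": 0,"claw": 1}

```text
time_s: 42.48
position: [0.4225, 0.0561, 0.0801]
tcp_rot: [[-0.864, -0.068, 0.5], [-0.054, 0.998, 0.042], [-0.501, 0.01, -0.865]]
force: [0.0, 0.3, 0.3]
gripper_width: 0.0063
finger_force: 0.0
```

```bash
python3 t.py; python3 cup.py .4653 .0527; python3 -c "
from h import *
p,R=pose(); print('slide',(R.T@(M(-30,175,0)-M(-119.6,174.8,0))*1000).round(1))"
```

```text
[0.4225 0.0561 0.0801] [-162.1  181.    80.1] xdir -176.41 F [0.0075 0.3278 0.3061] T [ 0.0562  0.0911 -0.0465] tau6 0.003003554156748578 -2.8061472820821143 0.006277896610250831 0.0
[0.4225 0.0561 0.0801] [[-0.864, -0.068, 0.5], [-0.054, 0.998, 0.042], [-0.501, 0.01, -0.865]] [-0.2358  0.2084  2.3235  0.9832  0.191  -2.8061] 0.006277896610250831
cup [0.4647 0.053 ] 0.030229198745494273 553 machine [-120.2  175.3   50. ]
handle 830 [0.4106 0.0497 0.0428] angle -176.45649608523533 rmax 0.0591582807874635 z [0.0278 0.0491]
to cup [-19.6  -6.2  49.5]
slide [-77.5  -0.2  44.9]
```

Emit:
send_rows:
  increments:
    - {"x": -15,"y": 0,"z": -26,"wx": 0,"wy": 0,"wz": 0,"claw": -0.3}
    - {"x": 0,"y": 0,"z": 0,"wx": 0,"wy": 3.5,"wz": 0,"claw": -0.3}
    - {"x": 0,"y": 0,"z": 0,"wx": 0,"wy": 3.5,"wz": 0,"claw": -0.3}
    - {"x": 0,"y": 0,"z": 0,"wx": 0,"wy": 3.5,"wz": 0,"claw": -0.3}
    - {"x": 0,"y": 0,"z": 0,"wx": 0,"wy": 3.5,"wz": 0,"claw": -0.3}
    - {"x": 0,"y": 0,"z": 0,"wx": 0,"wy": 0,"wz": 0,"claw": -0.3}
    - {"x": 0,"y": 0,"z": 0,"wx": 0,"wy": 0,"wz": 0,"claw": -0.3}

```text
time_s: 43.12
position: [0.4242, 0.0589, 0.0959]
tcp_rot: [[-0.948, -0.076, 0.31], [-0.066, 0.997, 0.042], [-0.312, 0.02, -0.95]]
force: [0.7, 0.5, 0.2]
gripper_width: 0.0467
finger_force: 0.0
```

```bash
python3 - <<'E'
from w import *
p,R=pose(); s=sensors.sense(); print(p,R.round(3).tolist(),s['joints'],s['gripper_width'])
c=np.array([.465,.0529,0]); u=np.array([np.cos(np.radians(183.5)),np.sin(np.radians(183.5)),0])
g=c+u*.051+[0,0,.038]; t=g+R[:,2]*.005; print('tcp',t,delta(t)); 
f=t+(R@np.array([-9,0,14]))/1000; print('tip fwd corner',f,'dist axis',np.hypot(*(f-c)[:2]),'low',(t+R@np.array([9,0,14])/1000)[2])
tf=t+M(-30,175,0)-M(-119.9,175,0); print('final body fwd corner',inv(tf+R@np.array([-37.5,0,-50])/1000))
E
```

```text
[0.4242 0.0589 0.0959] [[-0.948, -0.076, 0.31], [-0.066, 0.997, 0.042], [-0.312, 0.02, -0.95]] [-0.1954  0.2012  2.1735  0.2245  0.4752 -2.0238] 0.046724591699819774
tcp [0.4156 0.05   0.0333] [28.2 -9.4 56.5]
tip fwd corner [0.4285 0.0512 0.0228] dist axis 0.03652541980375104 low 0.017143556848547046
final body fwd corner [-59.417  174.4095  92.451 ]
```

Emit:
send_rows:
  increments:
    - {"x": 8.7,"y": -8.1,"z": -3,"wx": 0,"wy": 0,"wz": 0,"claw": -0.3}
    - {"x": 0,"y": 0,"z": 0,"wx": 0,"wy": 0,"wz": 0,"claw": -0.3}
    - {"x": 5,"y": -0.3,"z": 15,"wx": 0,"wy": 0,"wz": 0,"claw": -0.3}
    - {"x": 5,"y": -0.4,"z": 15,"wx": 0,"wy": 0,"wz": 0,"claw": -0.3}
    - {"x": 5,"y": -0.3,"z": 15,"wx": 0,"wy": 0,"wz": 0,"claw": -0.3}
    - {"x": 4.5,"y": -0.3,"z": 14.5,"wx": 0,"wy": 0,"wz": 0,"claw": -0.3}
    - {"x": 0,"y": 0,"z": 0,"wx": 0,"wy": 0,"wz": 0,"claw": -0.3}
    - {"x": 0,"y": 0,"z": 0,"wx": 0,"wy": 0,"wz": 0,"claw": -0.3}

```text
time_s: 43.78
position: [0.415, 0.05, 0.0331]
tcp_rot: [[-0.949, -0.075, 0.307], [-0.065, 0.997, 0.042], [-0.31, 0.02, -0.951]]
force: [0.4, -0.2, 0.2]
gripper_width: 0.0573
finger_force: 0.0
```

```bash
python3 t.py; python3 -c "
from h import *
p,R=pose(); print(delta([.4156,.05,.0333]),sensors.sense()['joints'])"
```

```text
[0.415  0.05   0.0331] [-170.   175.4   33.1] xdir -176.08 F [ 0.3888 -0.1815  0.161 ] T [ 0.0936 -0.0681 -0.0291] tau6 -0.22042267955839634 -2.249267894004914 0.05726088878944428 0.0
[-0.7 -0.  -0. ] [-0.2269773   0.3471891   2.24056933  0.41055707  0.27993076 -2.24926789]
```

Emit:
send_rows:
  increments:
    - {"x": 0,"y": 0,"z": 0,"wx": 0,"wy": 0,"wz": 0,"claw": 1}
    - {"x": 0,"y": 0,"z": 0,"wx": 0,"wy": 0,"wz": 0,"claw": 1}
    - {"x": 0,"y": 0,"z": 0,"wx": 0,"wy": 0,"wz": 0,"claw": 1}
    - {"x": 0,"y": 0,"z": 0,"wx": 0,"wy": 0,"wz": 0,"claw": 1}
    - {"x": 0,"y": 0,"z": 0,"wx": 0,"wy": 0,"wz": 0,"claw": 1}
    - {"x": 0,"y": 0,"z": 0,"wx": 0,"wy": 0,"wz": 0,"claw": 1}
    - {"x": 0,"y": 0,"z": 0,"wx": 0,"wy": 0,"wz": 0,"claw": 1}
    - {"x": 0,"y": 0,"z": 0,"wx": 0,"wy": 0,"wz": 0,"claw": 1}
    - {"x": 0,"y": 0,"z": 0,"wx": 0,"wy": 0,"wz": 0,"claw": 1}
    - {"x": 0,"y": 0,"z": 0,"wx": 0,"wy": 0,"wz": 0,"claw": 1}
  force: 15

```text
time_s: 44.62
position: [0.4154, 0.0498, 0.0334]
tcp_rot: [[-0.948, -0.075, 0.309], [-0.066, 0.997, 0.042], [-0.311, 0.019, -0.95]]
force: [-0.6, -1.1, 1.3]
gripper_width: 0.0111
finger_force: 14.9
```

```bash
python3 t.py; python3 cup.py .465 .0529; python3 - <<'E'
from w import *
p,R=pose()
for dx in (90,): print(dx,(R.T@(M(dx,0,0)-M(0,0,0))*1000).round(1))
E
```

```text
[0.4154 0.0498 0.0334] [-169.6  175.2   33.4] xdir -176.05 F [-0.6128 -1.06    1.3155] T [-0.0325  0.0245 -0.0817] tau6 -0.009821835556067526 -2.2504578010505587 0.01105056589769138 14.87946385914654
[0.4154 0.0498 0.0334] [[-0.948, -0.075, 0.309], [-0.066, 0.997, 0.042], [-0.311, 0.019, -0.95]] [-0.2272  0.3468  2.2401  0.4111  0.2796 -2.2505] 0.01105056589769138
cup [0.4582 0.0502] 0.03353183188415965 21 machine [-126.8  172.8   50. ]
handle 3076 [0.4059 0.0486 0.0402] angle -178.31259288159546 rmax 0.06149712632400335 z [0.0233 0.0545]
to cup [-44.9  -2.6   0.3]
90 [-85.5  -1.   28. ]
```

Emit:
send_rows:
  increments:
    - {"x": -9.5,"y": -0.1,"z": 3.1,"wx": 0,"wy": 0,"wz": 0,"claw": 1}
    - {"x": -9.5,"y": -0.1,"z": 3.1,"wx": 0,"wy": 0,"wz": 0,"claw": 1}
    - {"x": -9.5,"y": -0.1,"z": 3.1,"wx": 0,"wy": 0,"wz": 0,"claw": 1}
    - {"x": -9.5,"y": -0.1,"z": 3.1,"wx": 0,"wy": 0,"wz": 0,"claw": 1}
    - {"x": -9.5,"y": -0.1,"z": 3.1,"wx": 0,"wy": 0,"wz": 0,"claw": 1}
    - {"x": -9.5,"y": -0.1,"z": 3.1,"wx": 0,"wy": 0,"wz": 0,"claw": 1}
    - {"x": -9.5,"y": -0.1,"z": 3.1,"wx": 0,"wy": 0,"wz": 0,"claw": 1}
    - {"x": -9.5,"y": -0.2,"z": 3.1,"wx": 0,"wy": 0,"wz": 0,"claw": 1}
    - {"x": -9.5,"y": -0.2,"z": 3.1,"wx": 0,"wy": 0,"wz": 0,"claw": 1}
    - {"x": 0,"y": 0,"z": 0,"wx": 0,"wy": 0,"wz": 0,"claw": 1}
    - {"x": 0,"y": 0,"z": 0,"wx": 0,"wy": 0,"wz": 0,"claw": 1}
    - {"x": 0,"y": 0,"z": 0,"wx": 0,"wy": 0,"wz": 0,"claw": 1}

```text
time_s: 45.67
position: [0.5047, 0.0556, 0.0333]
tcp_rot: [[-0.948, -0.075, 0.308], [-0.066, 0.997, 0.042], [-0.311, 0.02, -0.95]]
force: [0.5, -0.9, -0.1]
gripper_width: 0.0114
finger_force: 14.9
```

```bash
python3 t.py; python3 - <<'E'
from w import *
img,d,K=cam('scene'); w=cloud(d,K); c=M(-30,175,25)
u,v=proj(c,K)[0].astype(int); print(u,v); save('sc2',img[max(0,v-60):v+60,u-80:u+80],5)
print(delta(M(-80,175,33.4)+[0,0,0]))
E
```

```text
[0.5047 0.0556 0.0333] [-80.1 175.2  33.3] xdir -176.04 F [ 0.5441 -0.8617 -0.1408] T [ 0.0299 -0.1286  0.0237] tau6 0.013574556796811521 -2.028014526722961 0.011409337351719397 14.891376516561735
250 193
[-0.1 -0.2 -0. ]
```

View pics/sc2.png

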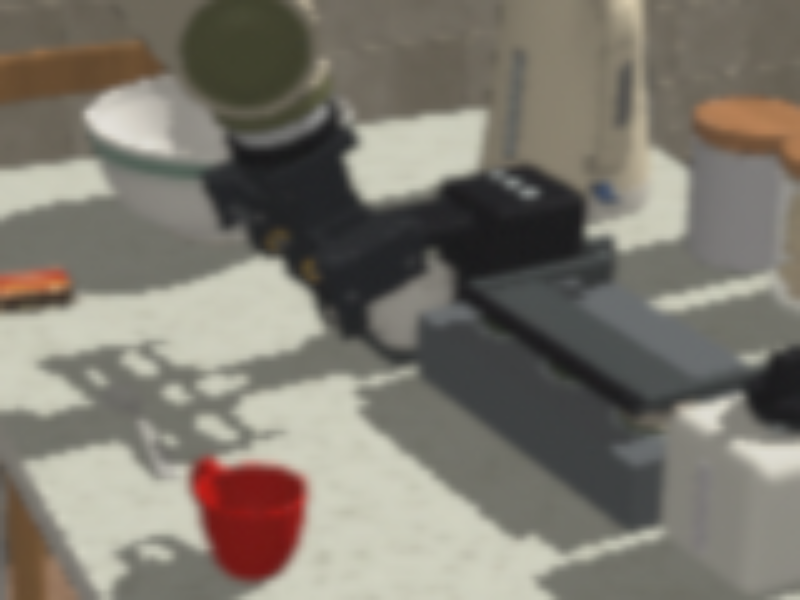

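Emit:
send_rows:
  increments:
    - {"x": 0,"y": 0,"z": 0,"wx": 0,"wy": 0,"wz": 0,"claw": -0.2}
    - {"x": 0,"y": 0,"z": 0,"wx": 0,"wy": 0,"wz": 0,"claw": -0.2}
    - {"x": 0,"y": 0,"z": 0,"wx": 0,"wy": 0,"wz": 0,"claw": -0.2}
    - {"x": 0,"y": 0,"z": 0,"wx": 0,"wy": 0,"wz": 0,"claw": -0.2}
    - {"x": 9.5,"y": 0.1,"z": -3.1,"wx": 0,"wy": 0,"wz": 0,"claw": -0.2}
    - {"x": 19,"y": 0.2,"z": -6.2,"wx": 0,"wy": 0,"wz": 0,"claw": -0.2}
    - {"x": 19,"y": 0.2,"z": -6.2,"wx": 0,"wy": 0,"wz": 0,"claw": -0.2}
    - {"x": 5,"y": 0,"z": -25,"wx": 0,"wy": 0,"wz": 0,"claw": -0.2}
    - {"x": 0,"y": 0,"z": -35,"wx": 0,"wy": 0,"wz": 0,"claw": -0.2}
    - {"x": 0,"y": 0,"z": -35,"wx": 0,"wy": 0,"wz": 0,"claw": -0.2}
    - {"x": 0,"y": 0,"z": 0,"wx": 0,"wy": 0,"wz": 0,"claw": -0.2}
    - {"x": 0,"y": 0,"z": 0,"wx": 0,"wy": 0,"wz": 0,"claw": -0.2}

```text
time_s: 46.72
position: [0.4218, 0.0478, 0.1235]
tcp_rot: [[-0.947, -0.075, 0.312], [-0.066, 0.997, 0.041], [-0.315, 0.018, -0.949]]
force: [-0.2, -0.4, -0.2]
gripper_width: 0.053
finger_force: 0.0
```

```bash
python3 cup.py .5547 .0585; python3 - <<'E'
from w import *
img,d,K=cam('wrist'); save('w9',img,1.2); w=cloud(d,K)
print(proj([M(-30,175,66),M(-30,175,51),M(-80,175,38)],K).round(0))
q=(w-O)*1000; x=np.cos(a)*q[...,0]+np.sin(a)*q[...,1]; y=-np.sin(a)*q[...,0]+np.cos(a)*q[...,1]; z=q[...,2]
m=(z>15)&(z<53)&(x>-66)&(x<-20)&(abs(y-175)<45)
print('cup body y',np.percentile(y[m],[1,99]),'x min',np.percentile(x[m],1),m.sum(),'zmax',np.percentile(z[m],99))
h=(z>20)&(z<53)&(x<-70)&(x>-100)&(abs(y-175)<30); print('handle y',np.percentile(y[h],[2,98]),'x',np.percentile(x[h],2),h.sum())
E
```

```text
[0.4218 0.0478 0.1235] [[-0.947, -0.075, 0.312], [-0.066, 0.997, 0.041], [-0.315, 0.018, -0.949]] [-0.2288  0.131   2.1581  0.2098  0.5611 -2.0335] 0.05301649610208988
cup [0.5494 0.0593] 0.02975989074144458 217 machine [-35.2 176.1  50. ]
handle 511 [0.5049 0.0521 0.0414] angle -170.88609183605357 rmax 0.061093146430511634 z [0.0245 0.0489]
to cup [-98.7   0.2 111.5]
[[253. 298.]
 [253. 285.]
 [253. 244.]]
cup body y [145.9996 205.5225] x min -64.55264696433773 1094 zmax 50.542492591421656
handle y [169.6402 180.507 ] x -89.69067985537666 348
```

View pics/w9.png

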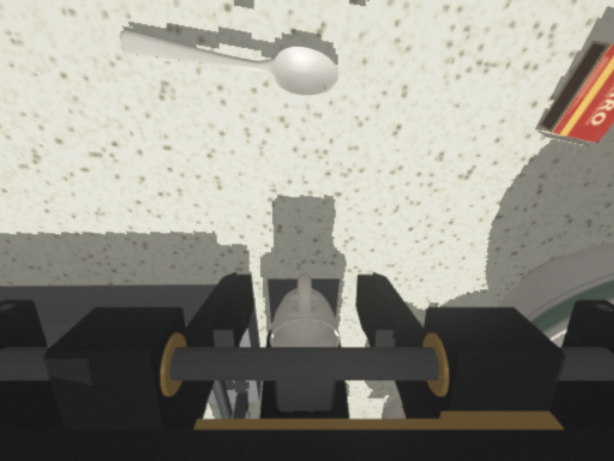

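```bash
python3 -c "
from cell import bot
print(bot.close_job())"
```

```text
the job is handed in; nothing more can be done
None
```

The job is handed in; no verdict came back, so these are my own readings. The used capsule is in the bowl and the clamp is shut on all three fresh ones (cradle 3's floor had already been pushed down by a missed first grasp). I stopped the cap when the clutch slipped, at an estimated 0.4–0.6 rad against the 0.1–0.5 you called plenty. The cup stands upright under the spout, about 3 mm (at most 5 mm) short of centre.

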